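# Load the vibratory polisher

## Task

Polish the steel bars that lie about the bench: first move the polisher's lever right back to stop, lift the loose lid off the bowl and lay it flat, knob up, on the middle of the soldering board. Put every steel bar into the bowl, set the lid back squarely on its rim, and only then start the machine by moving the lever to the two-stud mark and letting go. Leave the bead pot, the steel block and the spirit lamp standing where they are.

Things in the scene. Friction and masses are not known exactly. Their poses are not given: they have to be found in the camera images.
- bowl_rim (a point): Centre of the mouth of the polisher's round white bowl, at rim height (72 mm above the bench). Outer diameter 135 mm, inner about 124 mm, wall 4.5 mm, inside depth 43 mm. The polisher is fixed: a grey base 145 x 305 mm and 24 mm high, bowl at its left end, lever console at its right end; it is turned about the vertical by up to 0.2 rad. This frame's z is up, -x is the machine's front, -y points from the bowl to the lever console.
- bowl_floor (a point): Centre of the bowl's inner floor, 43 mm below the rim centre; same axes as bowl_rim.
- lever_pivot (a point): Point on the upright axis about which the lever swings, at the height of the middle of its knob (52 mm above the bench); same axes as bowl_rim.
- lever_knob (a point): Middle of the lever's upright black round knob, 15 mm diameter, 32 mm tall (from 36 to 68 mm above the bench), 45 mm from the pivot axis. Can be gripped from above or pushed sideways; it moves on a level arc.
- run_lever (a joint): Lever angle in rad, 0 to 1.95. 0 is the stop end (lever points along the machine's -y, to a short rib); it grows clockwise seen from above, towards the machine's front (-x). At angle q the knob lies from the pivot in direction (-sin q, -cos q) of the machine's x, y. Marks round the dial: one stud at 0.6, two studs at 1.2, three studs at 1.8. Stiff by about 1.6 N at the knob; stays where it is left.
- lid: Loose grey round lid, 0.16 kg: flange 140 mm diameter, 5 mm thick; underneath a tapered plug 114 mm diameter, 9 mm deep that enters the bowl with 4 to 5 mm of play all round; a black upright knob on top. Origin at the centre of the flange's underside, z up through the knob. At the start it sits on the bowl.
- lid_seat (a point): Centre of the underside of the lid's flange; rests at bowl_rim when the lid is on the bowl, and 9 mm above a flat surface that the lid lies on (the plug touches).
- lid_knob (a point): Centre of the lid's knob: 22 mm diameter, 26 mm tall (5 to 31 mm above lid_seat); this point is 18 mm above lid_seat.
- board_top (a point): Centre of the top face of the fixed soldering board, a pale flat slab 205 x 150 x 15 mm to the left of the polisher; the top is 15 mm above the bench, x along the 205 mm.
- bar_1_mid (a point): Centre of a plain steel bar, 19 x 62 x 13 mm (x width, y length, z height), 0.12 kg, lying flat on the bench at the start at any turn. There are two to four; absent ones read None.
- bar_2_mid (a point): Centre of a plain steel bar, 19 x 62 x 13 mm (x width, y length, z height), 0.12 kg, lying flat on the bench at the start at any turn. There are two to four; absent ones read None.
- bar_3_mid (a point): Centre of a plain steel bar, 19 x 62 x 13 mm (x width, y length, z height), 0.12 kg, lying flat on the bench at the start at any turn. There are two to four; absent ones read None.
- bar_4_mid (a point): Centre of a plain steel bar, 19 x 62 x 13 mm (x width, y length, z height), 0.12 kg, lying flat on the bench at the start at any turn. There are two to four; absent ones read None.
- bead_pot: Black film canister with a grey cap, 34 mm diameter, 47 mm tall, standing loose on the bench; bystander. Origin at the centre of its underside.
- dap_block: Steel dapping block, a 50 mm cube with hollows on top, loose; bystander. Origin at the centre of its underside.
- burner: Spirit lamp on a round foot of 81 mm diameter, 66 mm tall, loose; bystander. Origin at the centre of its underside.
Things that resemble listed ones, but are neither listed nor needed, are in the scene too. What is shaped like the part that bears bar_1_mid but red is not meant.

How it is judged:
On the way, in this order (a step that is already met when the one before it is completed fails the run):
1. the lever is back at stop with the lid still on (value of joint run_lever below 0.12 rad and horizontal distance between lid_seat and bowl_rim below 0.008 m and z of lid_seat in the frame of bowl_rim below 0.004 m), for 0.2 s.
2. the lid lies flat on the soldering board (horizontal distance between lid_seat and board_top below 0.05 m and z of lid_seat in the frame of board_top between 0.004 and 0.014 m and angle between lid_seat's own z axis and vertical below 0.1 rad and linear speed of lid below 0.03 m/s), for 0.2 s.
3. every steel bar is inside the bowl (horizontal distance between each of bar_1_mid, bar_2_mid, bar_3_mid, bar_4_mid and bowl_rim below 0.056 m and z of each of bar_1_mid, bar_2_mid, bar_3_mid, bar_4_mid in the frame of bowl_rim below -0.005 m), for 0.2 s.
4. the lid sits squarely on the bowl again (horizontal distance between lid_seat and bowl_rim below 0.008 m and z of lid_seat in the frame of bowl_rim below 0.004 m and angle between lid_seat's own z axis and vertical below 0.06 rad), for 0.2 s.
5. the lever stands at the two-stud mark (value of joint run_lever between 1.08 and 1.32 rad), for 0.2 s.
At the end, for the whole second after the job is handed in: The lever rests at 1.2 rad within 0.12, the lid is seated on the bowl (within 8 mm of centred, flange no more than 4 mm above the rim, tilted less than 0.06 rad) and every steel bar is inside the bowl below the rim (centre within 56 mm of its axis) (all of step 3 and all of step 4 and all of step 5 and velocity of joint run_lever between -0.05 and 0.05 rad/s and linear speed of lid below 0.02 m/s); the robot touches nothing.
It fails at once if the lever is off stop (over 0.25 rad) while the lid is off the bowl (value of joint run_lever above 0.25 rad and distance between lid_seat and bowl_rim above 0.03 m).
It fails at once if the bead pot is moved more than 40 mm or tipped over (distance of bead_pot from where it was at the start of the episode above 0.04 m or angle between bead_pot's own z axis and vertical above 0.5 rad).
It fails at once if the steel block is moved more than 40 mm or tipped over (distance of dap_block from where it was at the start of the episode above 0.04 m or angle between dap_block's own z axis and vertical above 0.5 rad).
It fails at once if the spirit lamp is moved more than 40 mm or tipped over (distance of burner from where it was at the start of the episode above 0.04 m or angle between burner's own z axis and vertical above 0.5 rad).
Of bar_1, bar_2, bar_3, bar_4 only 2 to 4 are there at a start; the rules pass over those that are not, and their reading is None.
At some moment in a run one of bar_1, bar_2, bar_3, bar_4 may be knocked a few centimetres aside while the robot is not near it.
Once in a run the grip may slacken for a moment while it holds something.
It also fails if it takes over 210 s, if anything falls off the work surface, if the arm or the gripper's body presses on something with over 40 N, if the wrist force passes 120 N, or if a joint passes its speed limit or range.

## Robot

A 6-joint arm with a two-finger parallel gripper is mounted at the origin on a cart in front of the work surface, level with it; the furniture and walls round the work are solid. World frame = base frame: x ahead of the robot, y to its left, z up, the work surface at z = 0. Lengths are in m, angles in rad, forces in N, time in s.
With the tool pointing down it reaches from about 0.425 to 0.925 m from the base axis. Payload 12.5 kg.
Tool frame: the origin (TCP) lies between the finger pads; the fingertips stand 19 mm ahead of it and the grasp point (between the pads) is the TCP; z points along the fingers, y is the direction in which the jaws open and shut (so a half turn about z gives the same grasp; the last joint's range is limited). The gripper opens to 85 mm and grips with 20 to 120 N. Pads are 22 mm wide; open, the fingers measure 114 mm over their backs; the gripper's body (76 mm by 85 mm) begins 54 mm behind the grasp point. The pads swing forward as they close: fully open they stand 13 mm farther back than shut.
Start: joints at [-0.106, 0.491, 1.559, -0, 1.092, -0.106], TCP at [0.625, 0, 0.25] pointing down, gripper open.
Joint ranges: [-3.1, 3.1], [-0.84, 2.19], [0.05, 2.79], [-1.13, 4.28], [0.06, 2.93], [-2.69, 2.69]. Speed limits (rad/s): [2.22, 2.22, 2.79, 3.14, 3.14, 3.14].

## Interface

Orientations are given as a unit quaternion [x, y, z, w].
In Python, from bench import sensors, viewer, arm gives the robot as it stands.
- The arm moves only by the tool apply_moves, never from a script. Its argument "deltas" is text: rows parted by semicolons, each of 5 numbers parted by spaces: the gripper's target within -1 to 1 (shut at 1, half-way at 0, fully open at -1), then the shift along the tool's x, y, z in m, then the turn about the tool's z in degrees. In form: claw dx dy dz yaw; .... A call has 1 to 12 rows; each row shifts and turns the commanded pose from where the row before left it, along the tool's axes as they then stand; what a row does not reach is not made up. A row lasts 1/8 s, in which the tool goes at most 62.5 mm and 10.7 degrees, less where a joint would pass 70% of its speed; a pose out of reach is approached as far as the arm can. A call is refused whole if a number of a shift passes 0.0625 or a number of a turn 10.7, either way. A call with a gripper value outside its range is refused whole. The fingers move at their own pace and stop on an object; "force" is the grip in N (left out, the last holds). Time passes only in rows, so rows that do not move let the fingers close. It gives the time, the measured TCP pose, the force and the opening at its end, in the units of the state.
- sensors.sense(): the state, without advancing time (a new reading comes with each control period).
- viewer.camera(name): name is "scene" or "side" or "wrist"; returns the picture (400x640x3 uint8, red, green, blue); there is no depth.
- viewer.camera_params(name): a dict with "fx", "fy", "cx", "cy" (pixels), "eye" and "orientation" of the camera in the world. Camera axes: x right, y up, looking along -z (the intrinsics and any distortion apply to the point x, -y, -z); pixel columns grow to the right and rows downward; lengths in m; the calibration is good to about 2 mm. A picture is of the moment at which its call begins: read the wrist's pose just before it. camera_params takes no time and is no camera call; for the wrist camera it gives the pose at the moment of the call.
- arm.sign_off(): hands the job in, once; it reports no verdict.
The state is a dict: "time": time; "joints": joint angles; "joint_vel": joint speeds; "effort": joint torques, N m; "ee_pos": TCP position; "ee_rot": TCP orientation; "contact_force": force on the tool from outside, world axes, zero at the start; "torque": the same for the moment, N m; "width": finger opening in m.
Only numpy, scipy, OpenCV 4.12 (cv2) and the standard library are available. Lean on these libraries where they do the work, as an engineer would, in place of code of your own. Each camera call takes 0.05 s, during which the arm holds its last target.

## Working session

There is one attempt and no reset: what is moved stays moved. The work goes in short steps, Python scripts to look and compute and a tool call to move; the robot and the scene stay as the last step left them, time stands still between calls to the robot, and variables do not carry over. Pictures are saved under pics/ and viewed, and the job is handed in when it is done.

Besides the shell and the picture viewer there is one more tool, called after "Emit:" by a JSON object that holds its "api" and its "payload". apply_moves: Moves the arm, as the interface text tells. Its arguments: {"type":"object","properties":{"deltas":{"type":"string"},"force":{"type":"number"}},"required":["deltas"]}

```bash
ls; mkdir -p pics; python3 - <<'E'
from bench import sensors, viewer, arm
import cv2
s=sensors.sense(); print(s)
for n in ["scene","side","wrist"]:
    p=viewer.camera_params(n); print(n,p)
    im=viewer.camera(n); cv2.imwrite(f"pics/{n}0.png",im[:,:,::-1])
E
```

```text
pics
{'time': 0.0, 'joints': array([-1.05587299e-01,  4.91560440e-01,  1.55946695e+00,  2.56810337e-05,
        1.09171251e+00, -1.05563645e-01]), 'joint_vel': array([ 1.03150560e-03, -6.94680219e-04, -5.95127335e-04,  9.45795104e-05,
        2.34733792e-03,  8.42780913e-04]), 'effort': array([-2.53899279e-04, -6.18447447e+01, -2.61596632e+01, -1.41405640e-04,
        4.01603000e-03, -9.44706159e-06]), 'ee_pos': array([6.24785145e-01, 5.88449904e-05, 2.49721159e-01]), 'ee_rot': array([ 7.07119218e-01,  7.07094112e-01, -3.51750691e-04, -4.53257180e-04]), 'contact_force': array([-0.6501635 ,  1.07582665, -0.10724255]), 'torque': array([ 0.01843804, -0.05331536,  0.06496522]), 'width': 0.0857621764136669}
scene {'fx': 386.06937370017914, 'fy': 386.06937370017914, 'cx': 311.7887060047023, 'cy': 198.63157176414012, 'eye': array([ 0.12073301, -0.65577102,  0.82152389]), 'orientation': array([ 0.3664695 , -0.10337327, -0.24835848,  0.89069194])}
side {'fx': 497.18317207447217, 'fy': 497.18317207447217, 'cx': 321.21056903952893, 'cy': 203.20549371235015, 'eye': array([ 0.27795212, -1.14223024,  1.00424469]), 'orientation': array([ 0.4308031 , -0.04745277, -0.09358342,  0.89632531])}
wrist {'fx': 328.2673930837545, 'fy': 328.2673930837545, 'cx': 318.4537370781967, 'cy': 198.15366042180756, 'eye': array([0.62442875, 0.08306923, 0.37250006]), 'orientation': array([-1.64196694e-01,  5.50451390e-04,  3.82951713e-04,  9.86427390e-01])}
```

View pics/scene0.png

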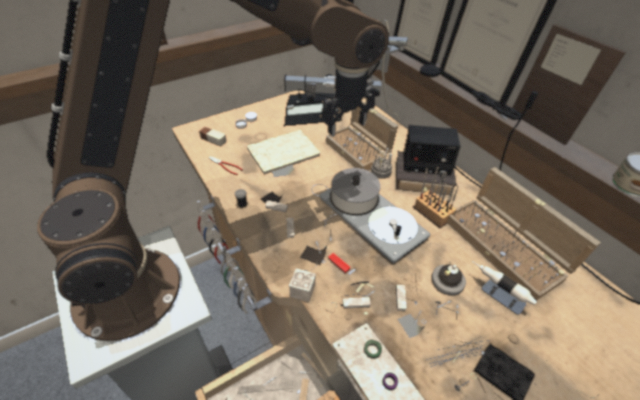

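View pics/side0.png

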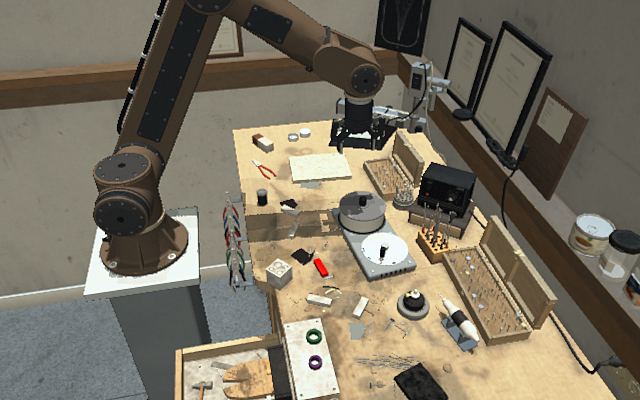

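View pics/wrist0.png

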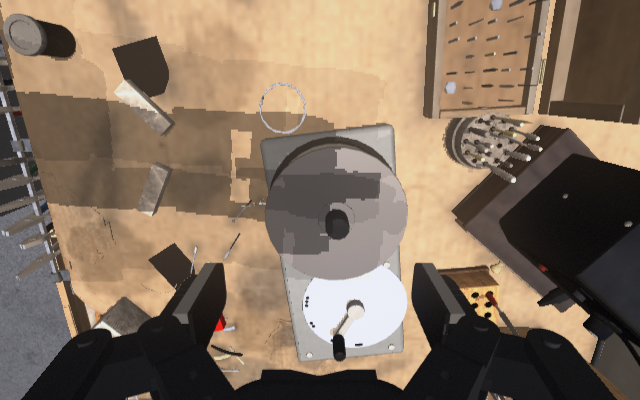

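```bash
cat > h.py <<'E'
import numpy as np, cv2
from scipy.spatial.transform import Rotation as R
from bench import sensors, viewer, arm
def cap(n,tag):
    p=viewer.camera_params(n); im=viewer.camera(n)[:,:,::-1].copy()
    cv2.imwrite(f"pics/{tag}.png",im); np.save(f"pics/{tag}.npy",p,allow_pickle=True); return im,p
def ray(p,u,v):
    d=np.array([(u-p['cx'])/p['fx'],-(v-p['cy'])/p['fy'],-1.])
    return p['eye'],R.from_quat(p['orientation']).apply(d)
def onz(p,u,v,z):
    e,d=ray(p,u,v); return e+d*(z-e[2])/d[2]
def proj(p,X):
    c=R.from_quat(p['orientation']).inv().apply(np.asarray(X)-p['eye'])
    return np.array([p['cx']-p['fx']*c[...,0]/c[...,2],p['cy']+p['fy']*c[...,1]/c[...,2]])
def load(tag):
    return cv2.imread(f"pics/{tag}.png"),np.load(f"pics/{tag}.npy",allow_pickle=True).item()
def crop(im,x0,y0,x1,y1,k,tag):
    cv2.imwrite(f"pics/{tag}.png",cv2.resize(im[y0:y1,x0:x1],None,fx=k,fy=k,interpolation=cv2.INTER_CUBIC))
E
python3 - <<'E'
from h import *
im,p=cap("wrist","w1"); im2,p2=cap("side","s1")
crop(im,80,60,240,260,3,"c1"); crop(im,240,110,430,370,2.3,"c2"); crop(im2,240,180,440,340,4,"c3")
s=sensors.sense();print(s['time'],s['ee_pos'])
for u,v in [(356,302)]: pass
for n,u,v,z in [("barA",143,105,.013),("barB",153,188,.013),("knobtop",337,222,.103),("lever top",339,342,.068),("pivot",356,310,.05)]: print(n,onz(p,u,v,z).round(3))
for n,u,v,z in [("barC",319,299,.013),("barD",360,308,.013),("barA",287,211,.013),("red",321,267,.013),("knobtop",362,197,.103),("levertop",384,246,.068),("canister",262,190,.047),("block",279,264,.05),("burner",411,305,.01),("board",320,167,.015),("brownwhite",263,142,.01)]: print(n,onz(p2,u,v,z).round(3))
E
```

```text
0.25 [6.24937739e-01 3.63622407e-05 2.50041078e-01]
barA [0.439 0.064 0.013]
barB [ 0.434 -0.028  0.013]
knobtop [ 0.641 -0.032  0.103]
lever top [ 0.648 -0.197  0.068]
pivot [ 0.668 -0.166  0.05 ]
barC [ 0.453 -0.315  0.013]
barD [ 0.549 -0.365  0.013]
barA [0.428 0.053 0.013]
red [ 0.482 -0.205  0.013]
knobtop [ 0.641 -0.036  0.103]
levertop [ 0.655 -0.215  0.068]
canister [0.361 0.133 0.047]
block [ 0.367 -0.206  0.05 ]
burner [ 0.679 -0.38   0.01 ]
board [0.579 0.267 0.015]
brownwhite [0.404 0.481 0.01 ]
```

View pics/c1.png

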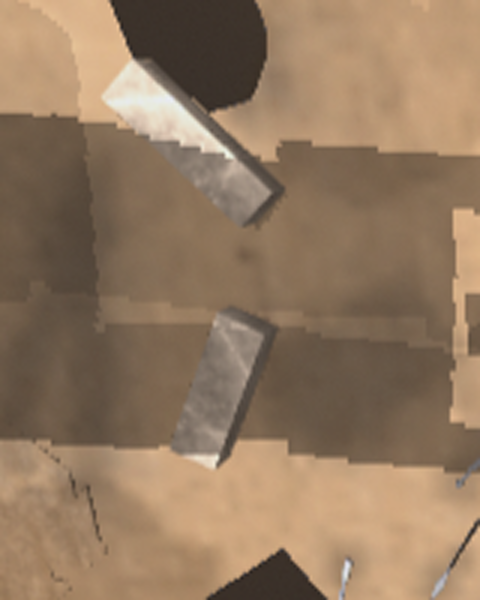

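View pics/c2.png

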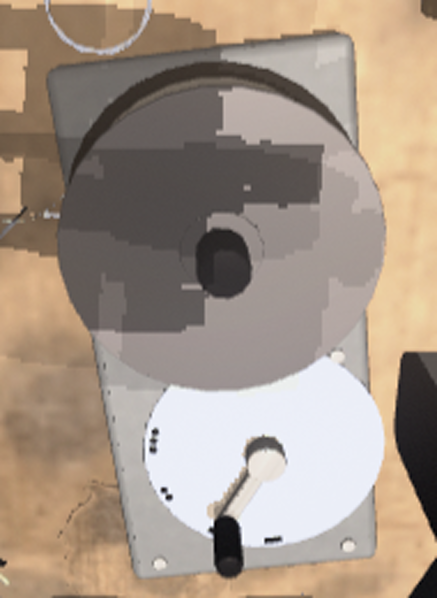

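View pics/c3.png

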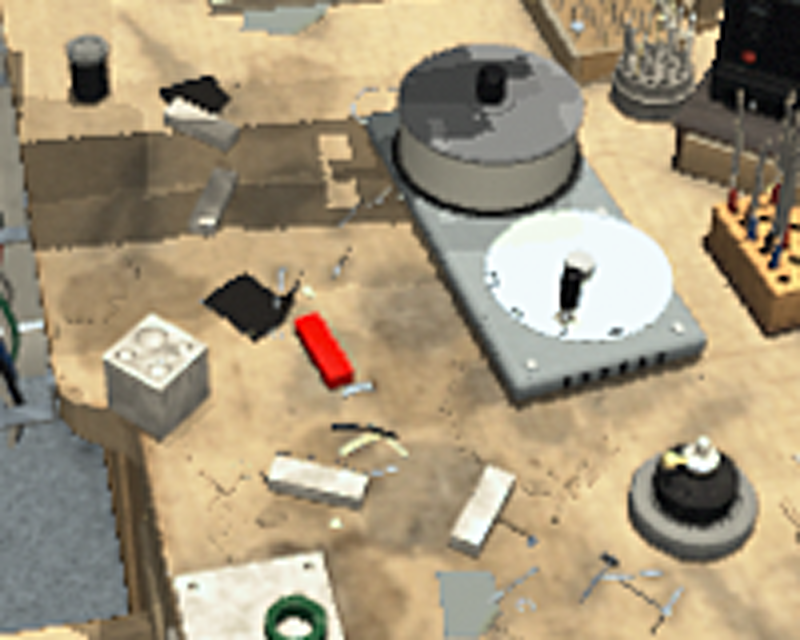

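```bash
python3 - <<'E'
from h import *
im,p=load("w1"); im2,p2=load("s1")
W=lambda x,y,z:onz(p,240+x/2.3,110+y/2.3,z)
S=lambda x,y,z:onz(p2,240+x/4,180+y/4,z)
tl,tr,bl,br=[W(*c,.024) for c in [(48,72),(352,33),(135,577),(375,557)]]
print("corners",tl.round(3),tr.round(3),bl.round(3),br.round(3))
for a,b in [(bl,tl),(br,tr)]:
    d=b-a; print("yaw",np.arctan2(-d[0],d[1]),np.linalg.norm(d))
d=tr-tl; print(np.arctan2(d[1],d[0]),np.linalg.norm(d))
print("side bl br",S(520,400,.024).round(3),S(703,350,.024).round(3))
print("lidknobtop",W(222,277,.103).round(4), S(491,70,.103).round(4))
# flange extents
for c in [(58,235),(386,235),(222,86),(222,390)]: print("fl",W(*c,.077).round(4))
for c in [(399,100),(584,100),(491,165),(491,45)]: print("fl s",S(*c,.077).round(4))
print("levertop",W(229,563,.068).round(4),S(576,262,.068).round(4))
print("rib",W(272,540,.03).round(4),"pivot",W(265,460,.05).round(4),S(578,262,.05).round(4), "dial", W(265,445,.026).round(4),S(579,274,.026).round(4))
E
```

```text
corners [0.563 0.027 0.024] [0.702 0.045 0.024] [ 0.598 -0.269  0.024] [ 0.737 -0.254  0.024]
yaw 0.1159090000853779 0.29817579824981216
yaw 0.11833435699194704 0.30098584947616397
0.1271249074869818 0.13986172839345037
side bl br [ 0.597 -0.288  0.024] [ 0.732 -0.27   0.024]
lidknobtop [ 0.6405 -0.0399  0.103 ] [ 0.6427 -0.0387  0.103 ]
fl [ 0.5728 -0.0325  0.077 ]
fl [ 0.7105 -0.0324  0.077 ]
fl [0.6405 0.0304 0.077 ]
fl [ 0.643  -0.1076  0.077 ]
fl s [ 0.5763 -0.028   0.077 ]
fl s [ 0.7111 -0.056   0.077 ]
fl s [ 0.6231 -0.1134  0.077 ]
fl s [0.6617 0.0233 0.077 ]
levertop [ 0.649  -0.2153  0.068 ] [ 0.6556 -0.213   0.068 ]
rib [ 0.6761 -0.236   0.03  ] pivot [ 0.6675 -0.1663  0.05  ] [ 0.6642 -0.1954  0.05  ] dial [ 0.6703 -0.1751  0.026 ] [ 0.6709 -0.1835  0.026 ]
```

Emit:
{"api": "apply_moves", "payload": {"deltas": "0 -0.043 0.005 0.022 0;0 -0.043 0.005 0.022 0;0 -0.043 0.005 0.022 0;0 -0.043 0.005 0.022 0;0 -0.043 0.005 0.022 0;0 0 0 0 0", "force": 40}}

```text
time: 1.0
ee_pos: [0.6492, -0.2175, 0.138]
ee_rot: [0.708, 0.706, -0.001, -0.001]
contact_force: [-0.3, 0.7, 0.1]
width: 0.0426
```

```bash
python3 - <<'E'
from h import *
im,p=cap("wrist","w2"); im2,p2=cap("side","s2")
s=sensors.sense();print(s['time'],s['ee_pos'],s['ee_rot'],s['width'])
crop(im2,300,150,460,290,5,"c4")
E
```

```text
1.1 [ 0.64984573 -0.21494074  0.14009918] [ 7.07390315e-01  7.06823052e-01 -2.54589308e-05 -3.38294994e-04] 0.04261874548509702
```

View pics/w2.png

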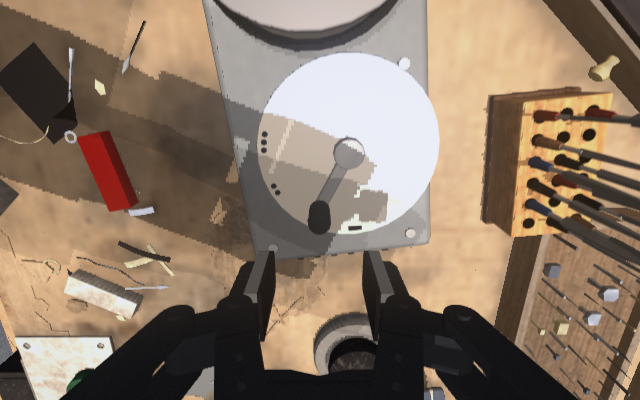

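View pics/c4.png

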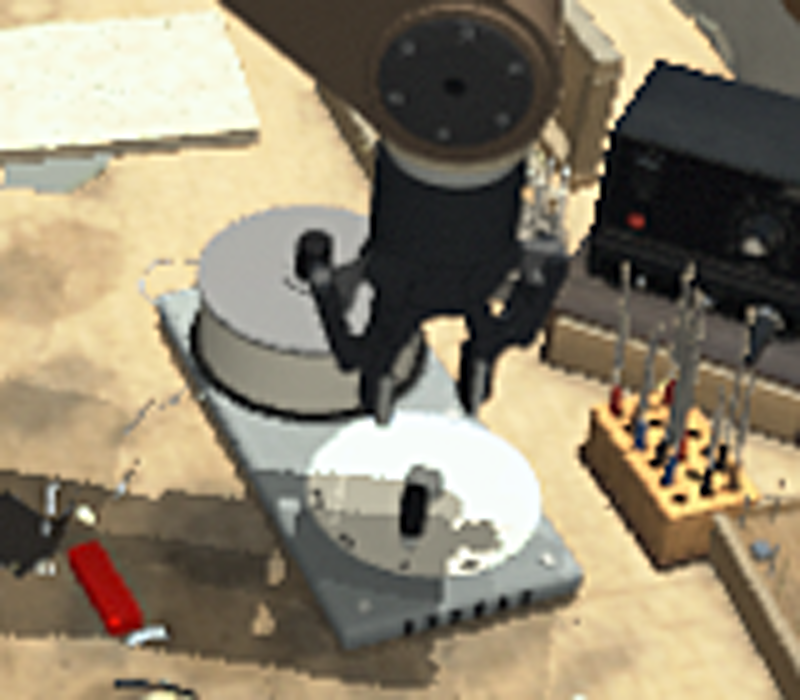

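```bash
python3 - <<'E'
from h import *
im,p=load("w2")
print(onz(p,319,222,.068),onz(p,349,152,.05),onz(p,355,228,.028),onz(p,348,144,.026))
im2,p2=load("s2"); print(onz(p2,300+413/5,150+482/5,.068))
print(proj(p,[.65,-.215,.058]))
E
```

```text
[ 0.64886045 -0.21647541  0.068     ] [ 0.66834665 -0.17504375  0.05      ] [ 0.67659549 -0.238526    0.028     ] [ 0.66964286 -0.17387487  0.026     ]
[ 0.65079599 -0.21560498  0.068     ]
[320.73170063 214.04375297]
```

Emit:
{"api": "apply_moves", "payload": {"deltas": "0 0 0 0.03 0;0 0 0 0.03 0;0 0 0 0.022 0;0 0 0.008 0 0;0 0 0.008 0 0;0 0 0.008 0 0;0 0 0.006 0 0;0 0 0.003 0 0;0 0 0 0 0;0 0 0 0 0"}}

```text
time: 2.35
ee_pos: [0.6832, -0.2148, 0.0585]
ee_rot: [0.707, 0.707, 0.0, 0.0]
contact_force: [-0.5, -0.4, 0.2]
width: 0.0425
```

```bash
python3 - <<'E'
from h import *
im,p=cap("wrist","w3"); im2,p2=cap("side","s3")
s=sensors.sense();print(s['time'],s['ee_pos'],s['contact_force'],s['width'])
crop(im2,300,150,460,290,5,"c5")
E
```

```text
2.45 [ 0.68306038 -0.21490152  0.05839096] [ 0.22034661 -0.45720448 -0.92653923] 0.042663470825310496
```

View pics/w3.png

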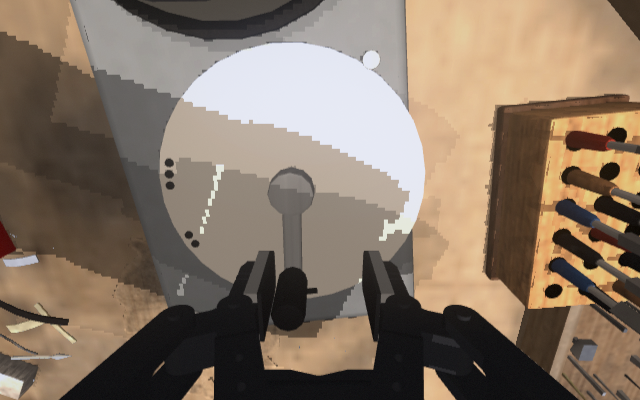

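Emit:
{"api": "apply_moves", "payload": {"deltas": "0 0 0.002 0 0;0 0 0.002 0 0;0 0 0.002 0 0;0 0 0.001 0 0;0 0 0 0 0"}}

```text
time: 3.08
ee_pos: [0.6895, -0.2151, 0.0582]
ee_rot: [0.707, 0.707, -0.0, -0.001]
contact_force: [-4.3, -2.1, 2.0]
width: 0.0427
```

Emit:
{"api": "apply_moves", "payload": {"deltas": "0 0 0.001 0 0;0 0 0.001 0 0;0 0 0 0 0"}}

```text
time: 3.45
ee_pos: [0.6899, -0.2151, 0.0581]
ee_rot: [0.707, 0.707, -0.002, -0.002]
contact_force: [-14.6, -2.2, 6.3]
width: 0.0426
```

```bash
python3 - <<'E'
from h import *
im,p=cap("wrist","w4")
crop(im,200,120,420,340,2.6,"c6")
print(onz(p,290,190,.05))
E
```

```text
[ 0.67743969 -0.17328885  0.05      ]
```

View pics/c6.png

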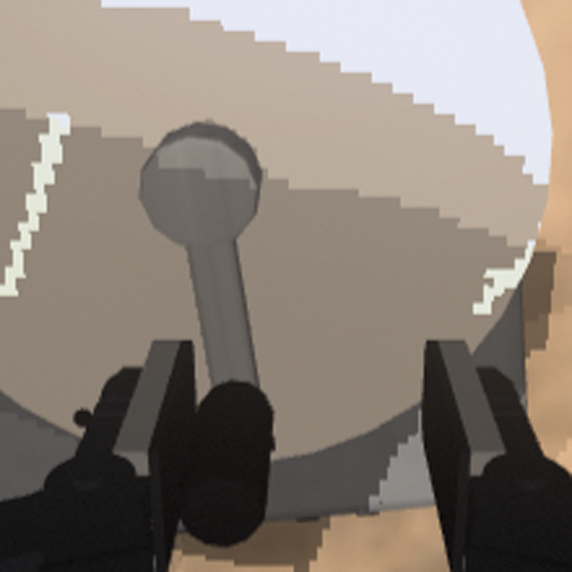

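Emit:
{"api": "apply_moves", "payload": {"deltas": "0 0 -0.004 0 0;0 0 -0.002 -0.02 0;0 0 0 -0.05 0;0 0 0 -0.04 0;0 0.045 -0.011 0 0;0 0.045 -0.011 0 0;0 0.045 -0.011 0 0;0 0.041 -0.01 0 0;0 0 0 0 0"}}

```text
time: 4.62
ee_pos: [0.643, -0.0362, 0.1701]
ee_rot: [0.706, 0.708, 0.001, 0.001]
contact_force: [0.6, -0.9, 0.4]
width: 0.0428
```

```bash
python3 - <<'E'
from h import *
im,p=cap("wrist","w5"); im2,p2=cap("side","s5")
s=sensors.sense();print(s['time'],s['ee_pos'],s['contact_force'],s['width'])
crop(im2,300,130,460,290,5,"c7")
E
```

```text
4.725 [ 0.64361269 -0.03885968  0.16962612] [ 0.58702009 -0.06816875 -0.38524731] 0.04304873590674156
```

View pics/w5.png

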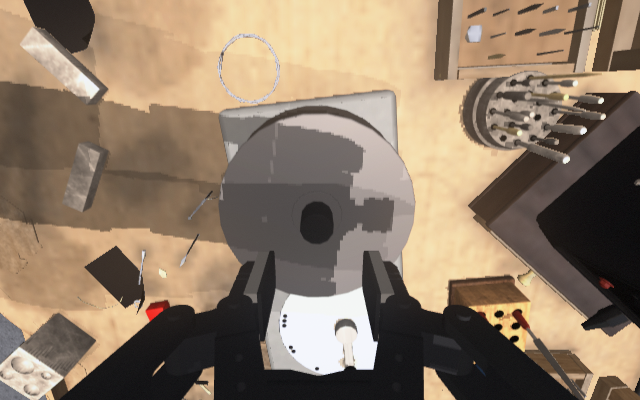

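View pics/c7.png

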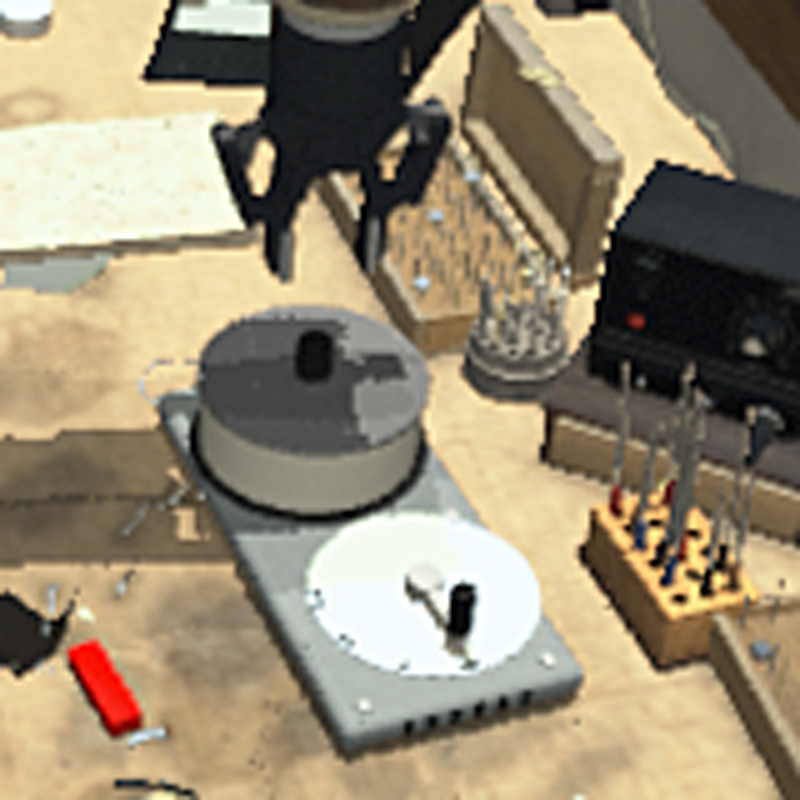

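```bash
python3 - <<'E'
from h import *
im,p=load("w5")
print(onz(p,317.5,229,.103))
g=[onz(p,*c,.077) for c in [(219,205),(415,205),(317,112),(317,297)]]
print(np.round(g,4),(g[0]+g[1])[0]/2,(g[2]+g[3])[1]/2)
# bars in view
for c in [(36,28),(106,90)]: print(onz(p,*c,.013))
# board
im,p=load("s1"); 
crop(im,270,140,370,200,8,"c8")
im,p=load("w1")
E
```

```text
[ 0.64198981 -0.03880961  0.103     ]
[[ 0.573  -0.0324  0.077 ]
 [ 0.7102 -0.032   0.077 ]
 [ 0.6414  0.0309  0.077 ]
 [ 0.6418 -0.1081  0.077 ]] 0.6416340172431854 -0.03856572920885075
[0.42640759 0.08770105 0.013     ]
[0.47059275 0.04286817 0.013     ]
```

View pics/c8.png

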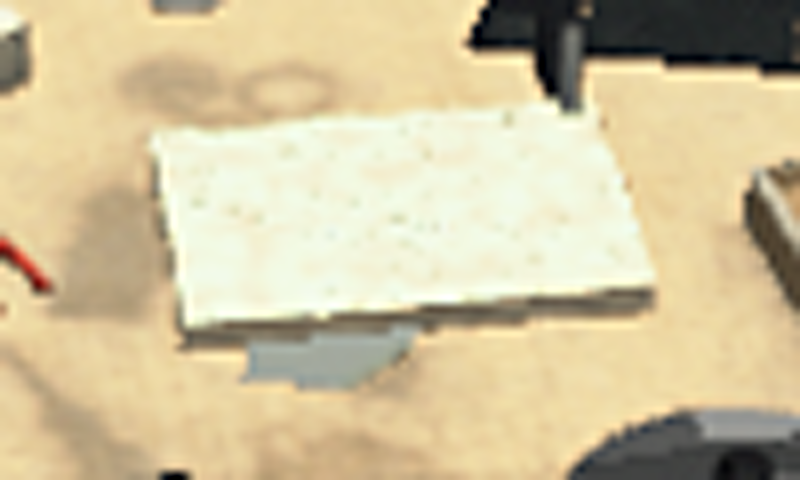

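```bash
python3 - <<'E'
from h import *
im,p=load("s1")
g=np.array([onz(p,270+a/8,140+b/8,.015) for a,b in [(155,135),(590,100),(655,278),(185,322)]])
print(g.round(3),g.mean(0))
E
```

```text
[[0.484 0.352 0.015]
 [0.683 0.341 0.015]
 [0.676 0.199 0.015]
 [0.473 0.208 0.015]] [0.5791959  0.27517958 0.015     ]
```

Emit:
{"api": "apply_moves", "payload": {"deltas": "0 0 -0.002 0.03 0;0 0 0 0.025 0;0 0 0 0.016 0;0 0 0 0 0;1 0 0 0 0;1 0 0 0 0;1 0 0 0 0;1 0 0 0 0", "force": 60}}

```text
time: 5.72
ee_pos: [0.6416, -0.0392, 0.0985]
ee_rot: [0.707, 0.707, 0.001, 0.001]
contact_force: [-0.9, -1.3, 5.8]
width: 0.0201
```

Emit:
{"api": "apply_moves", "payload": {"deltas": "1 0 0 -0.02 0;1 0 0 -0.03 0;1 0 0 -0.03 0;1 0.04 -0.008 0 0;1 0.04 -0.008 0 0;1 0.04 -0.008 0 0;1 0.04 -0.008 0 0;1 0.04 -0.008 0 0;1 0.04 -0.008 0 0;1 0.04 -0.008 0 0;1 0.034 -0.007 0 0;1 0 0 0 0"}}

```text
time: 7.22
ee_pos: [0.5771, 0.2772, 0.1773]
ee_rot: [0.706, 0.708, 0.0, -0.0]
contact_force: [0.0, 0.3, -1.7]
width: 0.0202
```

```bash
python3 - <<'E'
from h import *
im,p=cap("wrist","w6"); im2,p2=cap("side","s6")
s=sensors.sense();print(s['time'],s['ee_pos'],s['contact_force'],s['width'])
crop(im2,220,100,440,260,3.6,"c9")
E
```

```text
7.325 [0.57777251 0.2750462  0.1772745 ] [-0.40926712 -0.97982632 -2.01862829] 0.019705519423093135
```

View pics/w6.png

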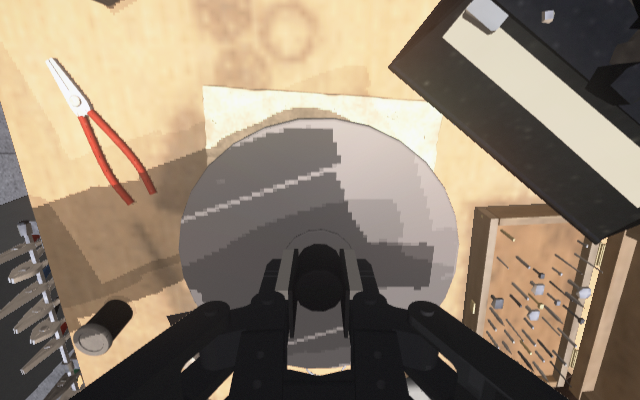

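View pics/c9.png

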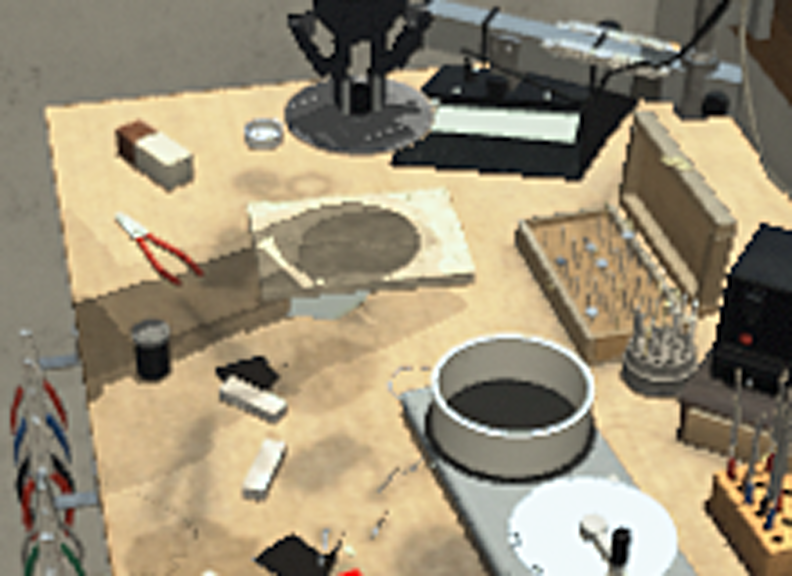

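Emit:
{"api": "apply_moves", "payload": {"deltas": "1 0 0 0.04 0;1 0 0 0.04 0;1 0 0 0.03 0;1 0 0 0.01 0;1 0 0 0.004 0;1 0 0 0.002 0;1 0 0 0 0"}}

```text
time: 8.2
ee_pos: [0.5784, 0.2751, 0.0522]
ee_rot: [0.707, 0.707, 0.001, 0.0]
contact_force: [0.6, -0.1, -0.8]
width: 0.02
```

Emit:
{"api": "apply_moves", "payload": {"deltas": "1 0 0 0.001 0;1 0 0 0.001 0;1 0 0 0.001 0;1 0 0 0 0"}}

```text
time: 8.7
ee_pos: [0.5783, 0.2751, 0.0504]
ee_rot: [0.707, 0.707, 0.001, 0.0]
contact_force: [-5.5, -2.8, 16.9]
width: 0.0198
```

Emit:
{"api": "apply_moves", "payload": {"deltas": "0 0 0 0 0;0 0 0 0 0;0 0 0 -0.04 0;0 0 0 -0.06 0;-1 0 0 -0.05 0;-1 -0.05 -0.02 0 0;-1 -0.05 -0.03 0 0;-1 -0.05 -0.03 0 0;-1 -0.05 -0.03 0 0;-1 -0.03 -0.02 0 0;-1 0 0 0 0"}}

```text
time: 10.07
ee_pos: [0.4471, 0.0436, 0.1985]
ee_rot: [0.708, 0.706, -0.0, -0.0]
contact_force: [-0.3, 0.3, 0.2]
width: 0.0857
```

```bash
python3 - <<'E'
from h import *
im,p=cap("wrist","w7"); im2,p2=cap("side","s7")
s=sensors.sense();print(s['time'],s['ee_pos'],s['contact_force'],s['width'])
crop(im2,220,100,440,260,3.6,"c10")
E
```

```text
10.175 [0.44847889 0.04497643 0.19851191] [-0.0147575   0.92259282 -0.29128763] 0.0850748709755344
```

View pics/w7.png

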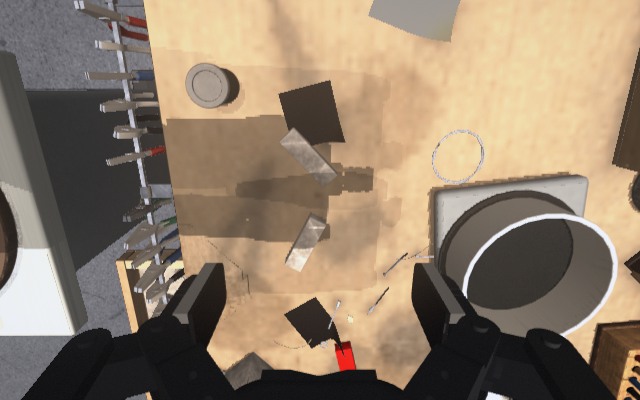

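View pics/c10.png

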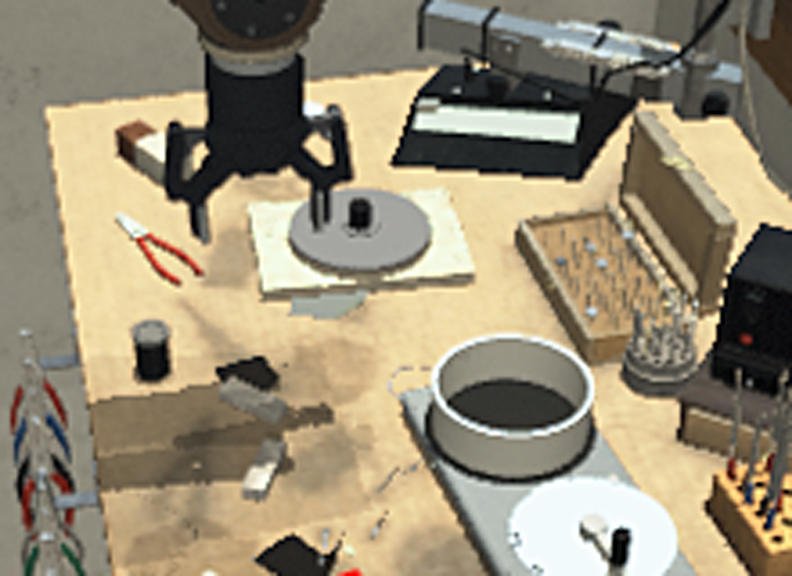

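```bash
python3 - <<'E'
from h import *
im,p=load("w7")
crop(im,260,110,360,285,4,"c11")
E
```

```text
(no output)
```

View pics/c11.png

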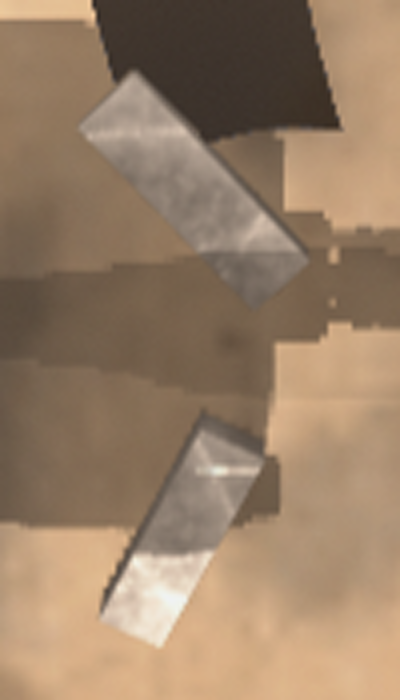

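```bash
cat >> h.py <<'E'
def bar(p,cs,z=.013):
    g=np.array([onz(p,*c,z) for c in cs])[:,:2].astype(np.float32)
    (c,wh,a)=cv2.minAreaRect(g); b=cv2.boxPoints((c,wh,a))
    e=[b[1]-b[0],b[2]-b[1]]; e.sort(key=np.linalg.norm); w,l=e
    j=np.degrees(np.arctan2(w[1],w[0])); j=(j+90)%180-90
    print("ctr",np.round(g.mean(0),4),"size",np.round([np.linalg.norm(w),np.linalg.norm(l)],4),"jaw world deg",round(j,1))
    return g.mean(0),j
def jaw():
    s=sensors.sense(); y=R.from_quat(s['ee_rot']).apply([0,1,0]); return np.degrees(np.arctan2(y[1],y[0]))
def go(xy,j,z=None):
    """print deltas in present tool axes; yaw to turn (tool z down)"""
    s=sensors.sense(); r=R.from_quat(s['ee_rot']); d=np.array([xy[0],xy[1],z if z else s['ee_pos'][2]])-s['ee_pos']
    y=-(j-jaw()); y=(y+90)%180-90
    print("tool delta",r.inv().apply(d).round(4),"yaw",round(y,1),"j6",round(s['joints'][5],2))
E
python3 - <<'E'
from h import *
im,p=load("w7")
f=lambda L:[(260+a/4,110+b/4) for a,b in L]
c,j=bar(p,f([(132,72),(308,262),(260,312),(80,130)])); go(c,j)
c,j=bar(p,f([(206,425),(264,458),(160,648),(102,617)])); go(c,j)
E
```

```text
ctr [0.4378 0.0605] size [0.0183 0.0627] jaw world deg 43.5
tool delta [ 0.0155 -0.0107 -0.    ] yaw -43.5 j6 -0.05
ctr [ 0.4328 -0.0305] size [0.0179 0.0634] jaw world deg -27.1
tool delta [-0.0754 -0.0156 -0.    ] yaw 27.1 j6 -0.05
```

Emit:
{"api": "apply_moves", "payload": {"deltas": "0 0.0155 -0.0107 0 0;0 0 0 0.02 -10;0 0 0 0.02 -10;0 0 0 0.03 -10;0 0 0 0.03 -10;0 0 0 0.03 -3.5;0 0 0 0 0"}}

```text
time: 11.05
ee_pos: [0.4363, 0.0618, 0.0669]
ee_rot: [0.394, 0.919, -0.001, -0.002]
contact_force: [0.2, 0.1, -0.1]
width: 0.0426
```

```bash
python3 - <<'E'
from h import *
print(jaw()); go([.4378,.0605],43.5,.02)
im,p=cap("wrist","w8");im,p=cap("side","s8"); crop(im,220,130,340,250,5,"c12")
E
```

```text
43.555438288103346
tool delta [-0.0021  0.0003  0.0469] yaw 0.1 j6 -0.77
```

View pics/w8.png

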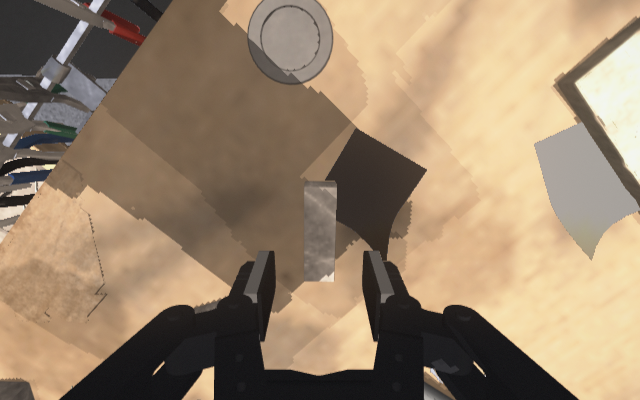

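Aligned: bar A at (319,231), centred between the pads and parallel to them. Descend and grip.

Emit:
{"api": "apply_moves", "payload": {"deltas": "0 -0.002 0 0.02 0;0 0 0 0.018 0;0 0 0 0.008 0;0 0 0 0 0;1 0 0 0 0;1 0 0 0 0;1 0 0 0 0", "force": 60}}

```text
time: 12.02
ee_pos: [0.439, 0.0591, 0.0232]
ee_rot: [0.395, 0.919, 0.0, 0.001]
contact_force: [-0.9, 1.4, 9.0]
width: 0.0171
```

Emit:
{"api": "apply_moves", "payload": {"deltas": "1 0 0 -0.02 0;1 0 0 -0.03 0;1 0 0 -0.04 10;1 0 0 -0.04 10;1 0 0 0 10;1 0 0 0 10;1 0 0 0 3.5;1 0 0 0 0"}}

```text
time: 13.02
ee_pos: [0.4386, 0.0591, 0.1527]
ee_rot: [0.707, 0.707, 0.0, 0.0]
contact_force: [0.3, -0.1, -0.5]
width: 0.0171
```

```bash
python3 - <<'E'
from h import *
print(sensors.sense()['width']); go([.618,-.0387],0)
im,p=cap("wrist","w9")
E
```

```text
0.017144441997867316
tool delta [-9.780e-02  1.794e-01  1.000e-04] yaw 0.0 j6 -0.02
```

View pics/w9.png

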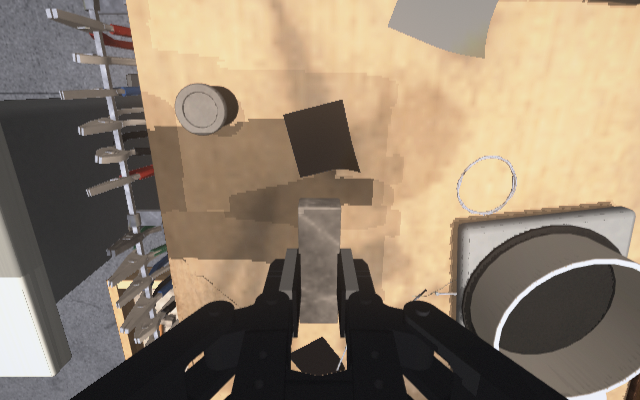

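Emit:
{"api": "apply_moves", "payload": {"deltas": "1 -0.0196 0.0359 0 0;1 -0.0196 0.0359 0 0;1 -0.0196 0.0359 0 0;1 -0.0196 0.0359 0 0;1 -0.0194 0.0358 0 0;1 0 0 0 0;1 0 0 0.04 0;1 0 0 0.035 0;1 0 0 0.02 0;1 0 0 0 0"}}

```text
time: 14.32
ee_pos: [0.6169, -0.0383, 0.0561]
ee_rot: [0.707, 0.707, -0.001, -0.001]
contact_force: [0.0, 0.9, -1.2]
width: 0.0169
```

```bash
python3 - <<'E'
from h import *
go([.618,-.0387],0)
im,p=cap("wrist","w10")
E
```

```text
tool delta [-0.0004  0.0011 -0.    ] yaw 0.1 j6 -0.17
```

View pics/w10.png

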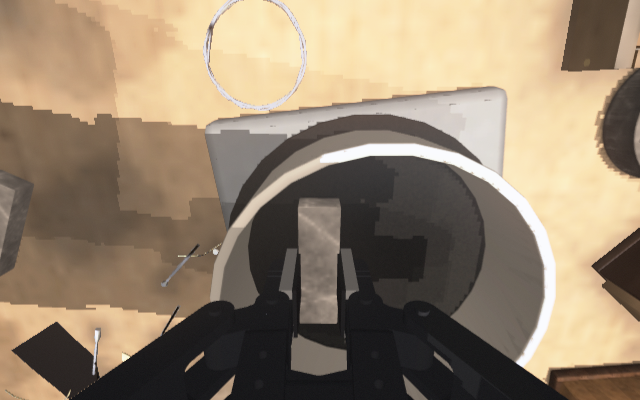

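Emit:
{"api": "apply_moves", "payload": {"deltas": "0.3 0 0 0 0;0.3 0 0 0 0;0.3 0 0 -0.04 0;0.3 0 0 -0.06 0;0 0 -0.04 0 0;0 0 -0.05 0 0;0 0 -0.05 0 0;0 0.01 -0.04 0 0;0 0 0 0 0"}}

```text
time: 15.5
ee_pos: [0.4361, -0.0283, 0.1582]
ee_rot: [0.707, 0.707, 0.0, 0.0]
contact_force: [0.3, 0.9, -0.8]
width: 0.0427
```

```bash
python3 - <<'E'
from h import *
im,p=cap("wrist","w11")
im,p=cap("side","s11"); crop(im,240,170,440,340,4,"c13")
E
```

```text
(no output)
```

View pics/w11.png

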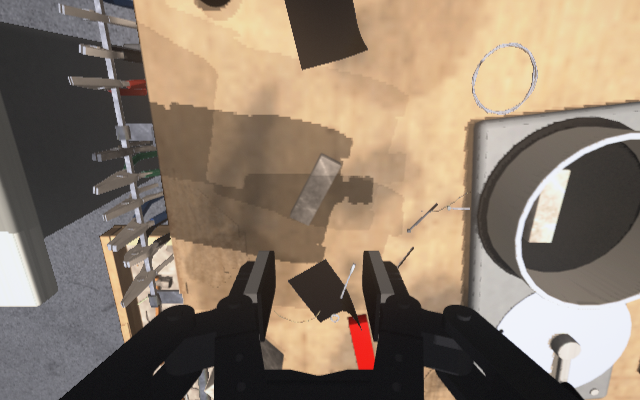

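View pics/c13.png

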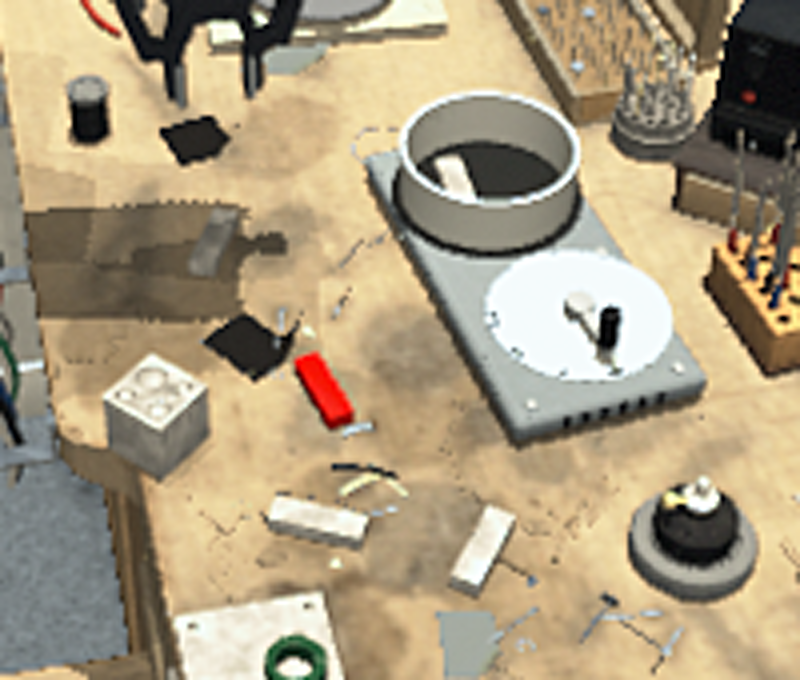

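```bash
python3 - <<'E'
from h import *
im,p=load("w11")
crop(im,275,140,355,235,6,"c14")
E
```

View pics/c14.png

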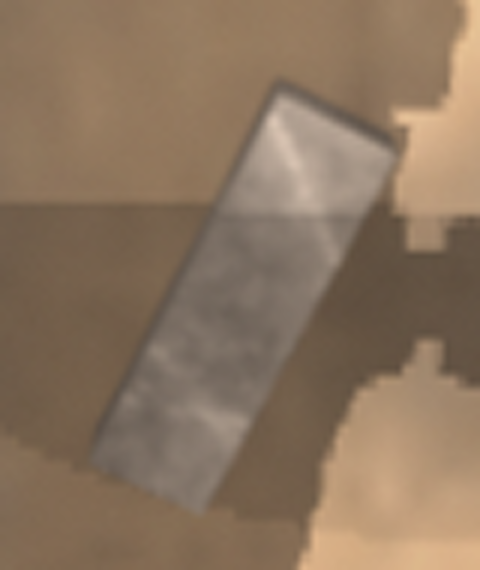

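```bash
python3 - <<'E'
from h import *
im,p=load("w11")
f=lambda L:[(275+a/6,140+b/6) for a,b in L]
c,j=bar(p,f([(278,90),(394,150),(204,512),(95,458)])); go(c,j,.022)
E
```

```text
ctr [ 0.4327 -0.0309] size [0.0182 0.0614] jaw world deg -26.1
tool delta [-0.0019 -0.0066  0.1361] yaw 26.2 j6 -0.22
```

Emit:
{"api": "apply_moves", "payload": {"deltas": "0 -0.002 -0.0066 0 0;0 0 0 0.03 10;0 0 0 0.03 10;0 0 0 0.03 6.2;0 0 0 0.025 0;0 0 0 0.012 0;0 0 0 0.009 0;0 0 0 0 0;1 0 0 0 0;1 0 0 0 0;1 0 0 0 0"}}

```text
time: 16.98
ee_pos: [0.4318, -0.0308, 0.0221]
ee_rot: [0.849, 0.528, 0.001, 0.001]
contact_force: [-1.0, -1.0, 6.3]
width: 0.0171
```

Emit:
{"api": "apply_moves", "payload": {"deltas": "1 0 0 -0.02 0;1 0 0 -0.03 0;1 0 0 -0.04 -10;1 0 0 -0.04 -10;1 0 0 0 -6.2;1 0 0 0 0"}}

```text
time: 17.73
ee_pos: [0.4314, -0.0307, 0.152]
ee_rot: [0.707, 0.707, 0.0, 0.001]
contact_force: [-0.6, -0.1, -1.5]
width: 0.0172
```

```bash
python3 - <<'E'
from h import *
print(sensors.sense()['width']); go([.666,-.0387],0)
E
```

```text
0.01715967026965273
tool delta [-0.0079  0.2346  0.0004] yaw -0.0 j6 -0.22
```

Emit:
{"api": "apply_moves", "payload": {"deltas": "1 -0.0016 0.047 0 0;1 -0.0016 0.047 0 0;1 -0.0016 0.047 0 0;1 -0.0016 0.047 0 0;1 -0.0015 0.0466 0 0;1 0 0 0 0;1 0 0 0.04 0;1 0 0 0.035 0;1 0 0 0.02 0;1 0 0 0 0"}}

```text
time: 18.98
ee_pos: [0.6652, -0.0385, 0.0551]
ee_rot: [0.707, 0.707, -0.001, -0.001]
contact_force: [-0.7, -0.1, -0.5]
width: 0.0171
```

```bash
python3 - <<'E'
from h import *
go([.666,-.0387],0)
im,p=cap("wrist","w12")
E
```

```text
tool delta [-0.0002  0.0008 -0.    ] yaw -0.1 j6 -0.16
```

View pics/w12.png

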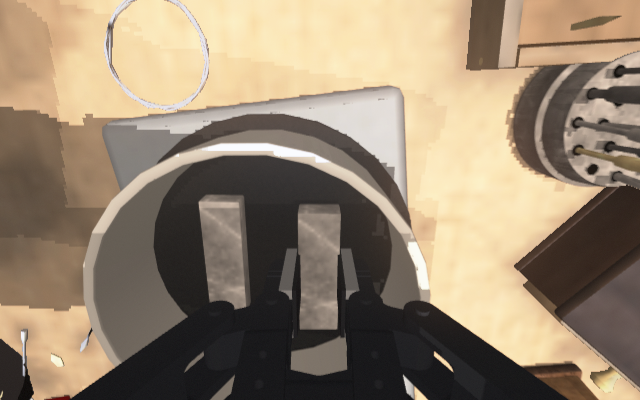

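Emit:
{"api": "apply_moves", "payload": {"deltas": "0.3 0 0 0 0;0.3 0 0 0 0;0.3 0 0 -0.04 0;0.3 0 0 -0.06 0;0 -0.045 -0.03 -0.02 0;0 -0.045 -0.03 -0.02 0;0 -0.045 -0.03 0 0;0 -0.045 -0.03 0 0;0 -0.045 -0.03 0 0;0 -0.03 -0.015 0 0;0 0 0 0 0"}}

```text
time: 20.4
ee_pos: [0.5002, -0.2955, 0.1971]
ee_rot: [0.708, 0.706, 0.0, 0.001]
contact_force: [0.8, 0.5, -0.3]
width: 0.043
```

```bash
python3 - <<'E'
from h import *
im,p=cap("wrist","w13")
im,p=cap("side","s13"); crop(im,240,170,440,340,4,"c15")
E
```

```text
(no output)
```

View pics/w13.png

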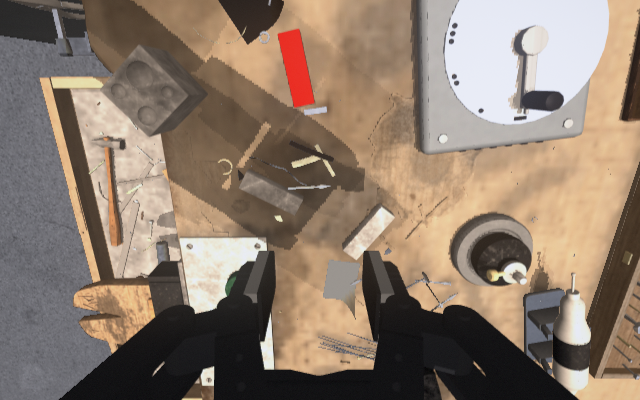

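View pics/c15.png

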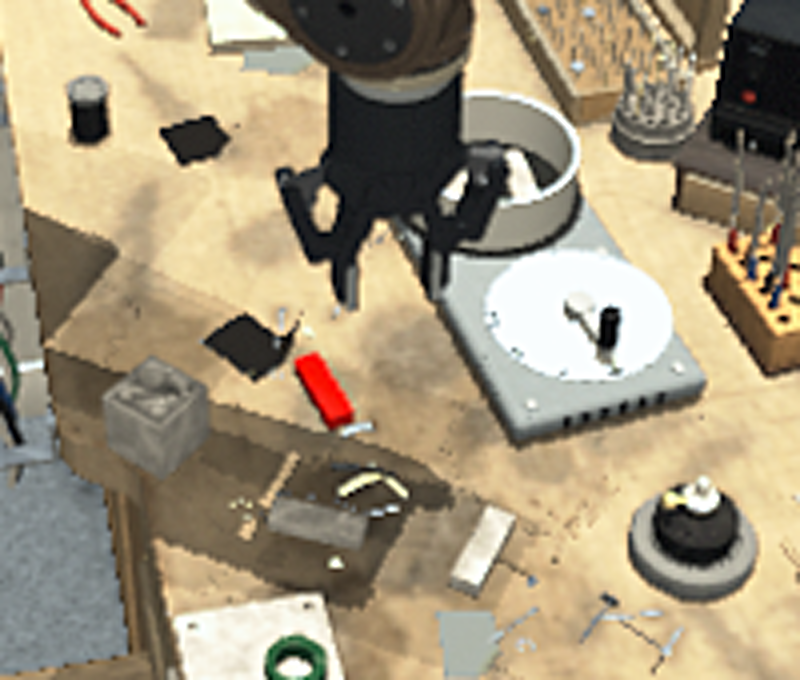

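```bash
python3 - <<'E'
from h import *
im,p=load("w13")
crop(im,230,155,400,265,4.5,"c16")
E
```

```text
(no output)
```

View pics/c16.png

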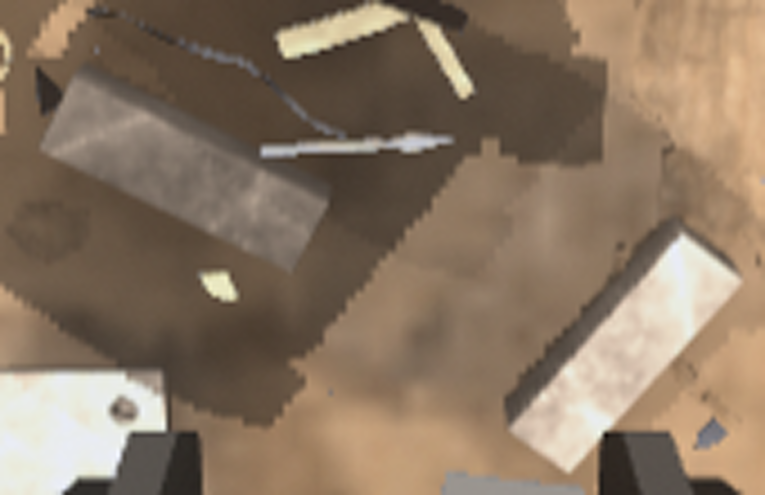

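```bash
python3 - <<'E'
from h import *
im,p=load("w13")
f=lambda L:[(230+a/4.5,155+b/4.5) for a,b in L]
c,j=bar(p,f([(80,74),(328,205),(290,270),(42,150)])); go(c,j,.022)
c,j=bar(p,f([(680,230),(740,278),(568,472),(512,426)])); go(c,j,.022)
E
```

```text
ctr [ 0.4536 -0.3134] size [0.0194 0.0603] jaw world deg 60.8
tool delta [-0.0198 -0.0477  0.1748] yaw -60.8 j6 -0.64
ctr [ 0.5511 -0.3564] size [0.0182 0.062 ] jaw world deg -36.9
tool delta [-0.0628  0.0498  0.1749] yaw 36.9 j6 -0.64
```

```bash
python3 - <<'E'
from h import *
im,p=load("w13")
for u,v in [(179,238),(268,237)]:
    for z in [0,.02,.05]: print(u,v,z,onz(p,u,v,z).round(3))
im,p=load("s13")
for u,v in [(240+175/4,170+640/4),(240+322/4,170+595/4)]:
    for z in [0,.02,.05]: print(u,v,z,onz(p,u,v,z).round(3))
E
```

```text
179 238 0 [ 0.35  -0.367  0.   ]
179 238 0.02 [ 0.359 -0.357  0.02 ]
179 238 0.05 [ 0.373 -0.343  0.05 ]
268 237 0 [ 0.446 -0.366  0.   ]
268 237 0.02 [ 0.449 -0.357  0.02 ]
268 237 0.05 [ 0.454 -0.342  0.05 ]
283.75 330.0 0 [ 0.351 -0.383  0.   ]
283.75 330.0 0.02 [ 0.349 -0.398  0.02 ]
283.75 330.0 0.05 [ 0.347 -0.42   0.05 ]
320.5 318.75 0 [ 0.446 -0.368  0.   ]
320.5 318.75 0.02 [ 0.443 -0.383  0.02 ]
320.5 318.75 0.05 [ 0.438 -0.406  0.05 ]
```

Emit:
{"api": "apply_moves", "payload": {"deltas": "0.2 -0.02 -0.0477 0 0;0.2 0 0 0.02 -10.2;0.2 0 0 0.02 -10.2;0.2 0 0 0.02 -10.2;0.2 0 0 0.02 -10.2;0.2 0 0 0.025 -10;0.2 0 0 0.02 -10;0.2 0 0 0 0;0.2 0 0 0 0"}}

```text
time: 21.62
ee_pos: [0.4541, -0.3133, 0.0721]
ee_rot: [0.253, 0.967, -0.0, 0.0]
contact_force: [0.3, 0.2, 0.3]
width: 0.0344
```

```bash
python3 - <<'E'
from h import *
go([.4536,-.3134],60.8,.022)
im,p=cap("wrist","w14")
E
```

```text
tool delta [ 0.0004 -0.0003  0.0501] yaw -0.2 j6 -1.78
```

View pics/w14.png

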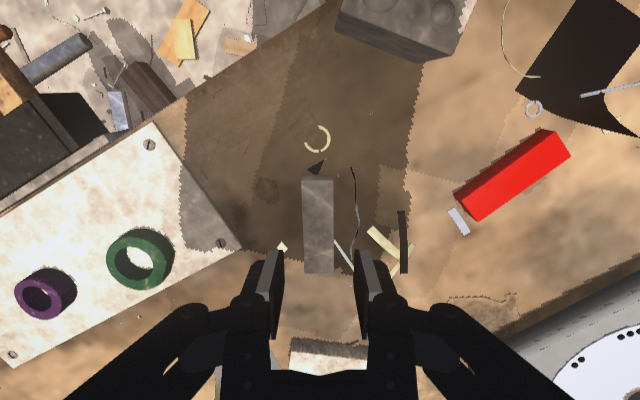

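Emit:
{"api": "apply_moves", "payload": {"deltas": "0.2 0 0 0.025 0;0.2 0 0 0.015 0;0.2 0 0 0.01 0;0.2 0 0 0 0;1 0 0 0 0;1 0 0 0 0;1 0 0 0 0;1 0 0 -0.02 0;1 0 0 -0.03 -10;1 0 0 -0.04 -10;1 0 0 -0.04 -9.4;1 0 0 0 0"}}

```text
time: 23.18
ee_pos: [0.4542, -0.3142, 0.154]
ee_rot: [-0.002, 1.0, -0.002, 0.002]
contact_force: [-0.1, 0.3, -1.4]
width: 0.0173
```

```bash
python3 - <<'E'
from h import *
print(sensors.sense()['width']); go([.642,-.0600],90)
im,p=cap("wrist","w15")
E
```

```text
0.017276553204615304
tool delta [-1.890e-01  2.533e-01 -1.000e-04] yaw 0.3 j6 -2.3
```

View pics/w15.png

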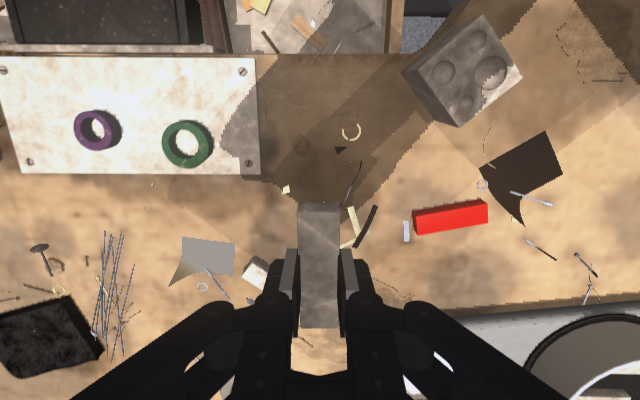

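Emit:
{"api": "apply_moves", "payload": {"deltas": "1 -0.0315 0.0422 0 0;1 -0.0315 0.0422 0 0;1 -0.0315 0.0422 0 0;1 -0.0315 0.0422 0 0;1 -0.0315 0.0422 0 0;1 -0.0315 0.0422 0 0;1 0 0 0 0;1 0 0 0.04 0;1 0 0 0.03 0;1 0 0 0.014 0;1 0 0 0 0"}}

```text
time: 24.6
ee_pos: [0.6409, -0.0602, 0.0663]
ee_rot: [-0.001, 1.0, 0.0, -0.001]
contact_force: [0.0, 0.4, -0.8]
width: 0.0172
```

```bash
python3 - <<'E'
from h import *
go([.642,-.06],90)
im,p=cap("wrist","w16")
E
```

```text
tool delta [-0.0011  0.0002 -0.    ] yaw 0.1 j6 -1.77
```

View pics/w16.png

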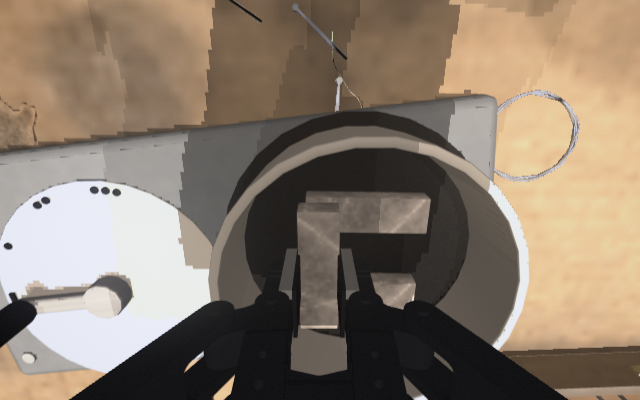

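Emit:
{"api": "apply_moves", "payload": {"deltas": "0.3 0 0 0 0;0.3 0 0 0 0;0.3 0 0 -0.04 0;0.3 0 0 -0.06 0;0.2 0.02 -0.048 -0.03 0;0.2 0.02 -0.048 0 0;0.2 0.02 -0.048 0 0;0.2 0.02 -0.048 0 0;0.2 0.02 -0.048 0 0;0.2 0 0 0 0"}}

```text
time: 25.9
ee_pos: [0.5411, -0.3031, 0.198]
ee_rot: [0.0, 1.0, -0.0, 0.001]
contact_force: [0.6, 0.1, -0.5]
width: 0.0342
```

Emit:
{"api": "apply_moves", "payload": {"deltas": "0.2 0 0 0 10.5;0.2 0 0 0 10.5;0.2 0 0 0 10.5;0.2 0 0 0 10.5;0.2 0 0 0 10.5;0.2 0 0 0 10.5;0.2 0 0 0 10.5;0.2 0 0 0 10.5;0.2 0 0 0 6;0.2 0 0 0 0"}}

```text
time: 27.15
ee_pos: [0.5427, -0.2994, 0.1978]
ee_rot: [0.705, 0.709, 0.0, 0.0]
contact_force: [-0.4, 0.6, 0.6]
width: 0.0339
```

```bash
python3 - <<'E'
from h import *
s=sensors.sense(); print(s['ee_pos'],jaw())
im,p=cap("wrist","w17"); im2,p2=cap("side","s17"); crop(im2,300,160,440,330,4,"c17")
E
```

```text
[ 0.54269126 -0.29937316  0.197801  ] 0.2900393532786959
```

View pics/w17.png

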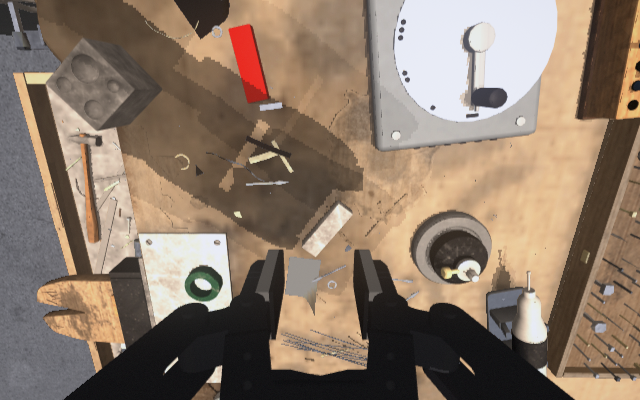

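View pics/c17.png

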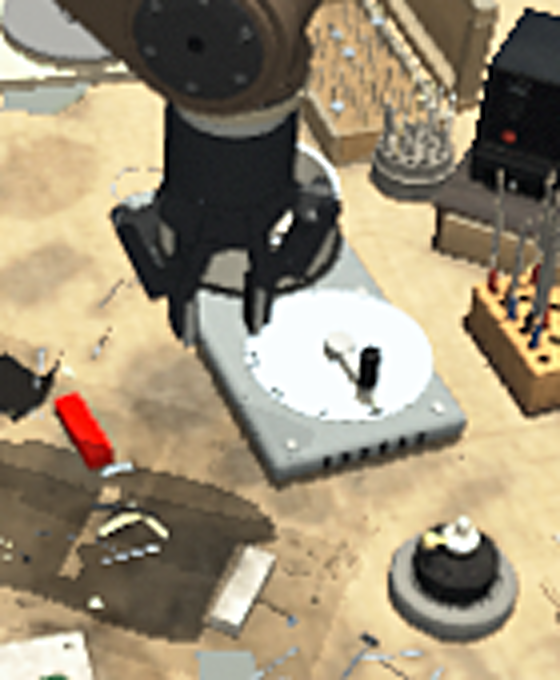

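```bash
python3 - <<'E'
from h import *
im,p=load("w17")
crop(im,290,190,370,270,7,"c18")
E
```

```text
(no output)
```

View pics/c18.png

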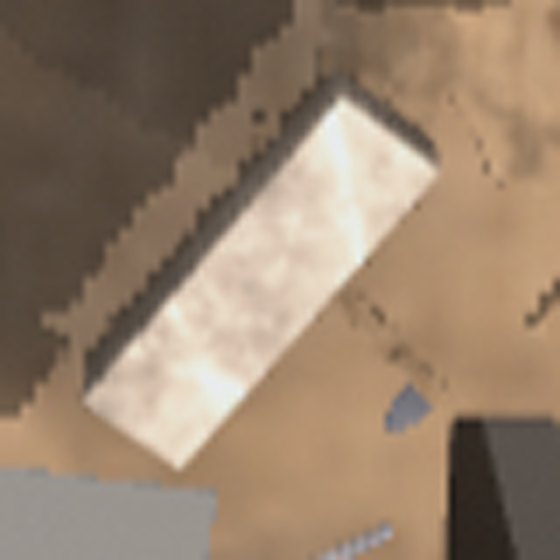

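```bash
python3 - <<'E'
from h import *
im,p=load("w17")
f=lambda L:[(290+a/7,190+b/7) for a,b in L]
c,j=bar(p,f([(342,95),(438,168),(180,468),(88,400)])); go(c,j,.022)
E
```

```text
ctr [ 0.5514 -0.3572] size [0.0179 0.0615] jaw world deg -37.1
tool delta [-0.0576  0.0084  0.1757] yaw 37.5 j6 -0.62
```

Emit:
{"api": "apply_moves", "payload": {"deltas": "0.1 -0.03 0.0044 0.02 0;0.1 -0.028 0.004 0.02 0;0.1 0 0 0.025 10;0.1 0 0 0.025 10;0.1 0 0 0.025 10;0.1 0 0 0.02 7.5;0.1 0 0 0 0;0.1 0 0 0.02 0;0.1 0 0 0.012 0;0.1 0 0 0.008 0;0.1 0 0 0 0;1 0 0 0 0"}}

```text
time: 28.75
ee_pos: [0.5511, -0.3582, 0.0227]
ee_rot: [0.896, 0.444, 0.0, 0.0]
contact_force: [-0.3, 0.9, 0.2]
width: 0.0212
```

Emit:
{"api": "apply_moves", "payload": {"deltas": "1 0 0 0 0;1 0 0 0 0;1 0 0 -0.02 0;1 0 0 -0.03 0;1 0 0 -0.04 10.5;1 0 0 -0.05 10.5;1 0 0 0 10.5;1 0 0 0 10.5;1 0 0 0 10.5;1 0 0 0 0"}}

```text
time: 30.0
ee_pos: [0.5509, -0.358, 0.1634]
ee_rot: [1.0, 0.002, 0.0, 0.0]
contact_force: [-0.1, -0.8, -1.9]
width: 0.0172
```

```bash
python3 - <<'E'
from h import *
print(sensors.sense()['width']); go([.642,-.0175],-90)
im,p=cap("wrist","w19")
E
```

```text
0.01724361351267757
tool delta [ 9.270e-02 -3.401e-01 -1.000e-04] yaw 0.3 j6 0.89
```

View pics/w19.png

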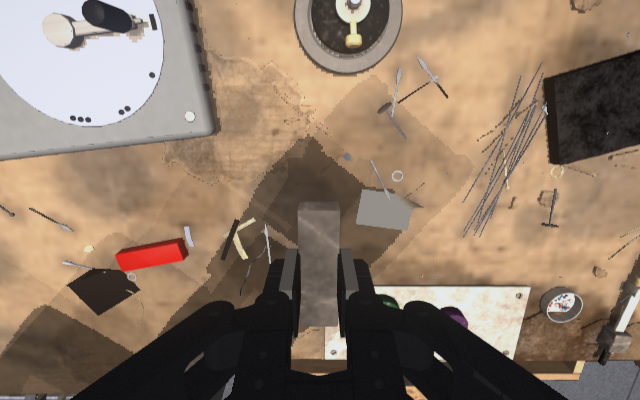

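Emit:
{"api": "apply_moves", "payload": {"deltas": "1 0.0116 -0.0425 0 0;1 0.0116 -0.0425 0 0;1 0.0116 -0.0425 0 0;1 0.0116 -0.0425 0 0;1 0.0116 -0.0425 0 0;1 0.0116 -0.0425 0 0;1 0.0116 -0.0425 0 0;1 0.0115 -0.0425 0 0;1 0 0 0 0;1 0 0 0.04 0;1 0 0 0.02 0;1 0 0 0 0"}}

```text
time: 31.55
ee_pos: [0.6417, -0.0185, 0.1013]
ee_rot: [1.0, 0.003, -0.001, -0.0]
contact_force: [-1.3, 0.3, -1.3]
width: 0.017
```

```bash
python3 - <<'E'
from h import *
print(sensors.sense()['width']); go([.642,-.0175],-90)
im,p=cap("wrist","w20")
im,p=cap("side","s20"); crop(im,300,130,440,270,5,"c19")
E
```

```text
0.01702805449485106
tool delta [ 0.0003 -0.001  -0.    ] yaw 0.3 j6 1.43
```

View pics/w20.png

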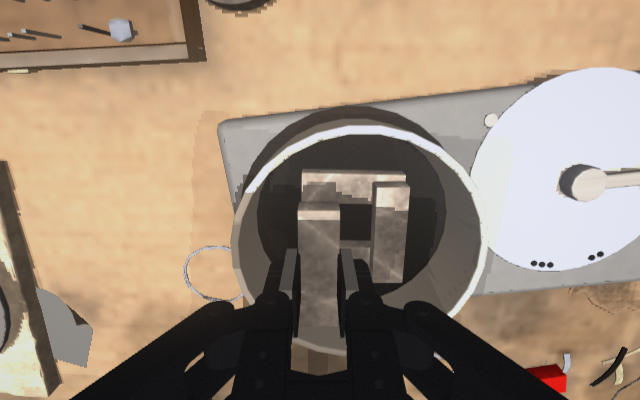

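View pics/c19.png

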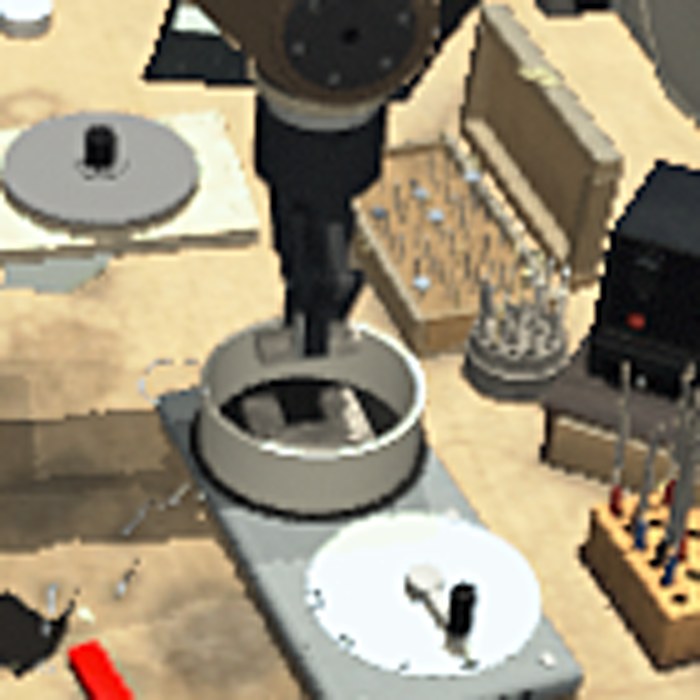

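Emit:
{"api": "apply_moves", "payload": {"deltas": "1 0 -0.003 0.02 0;1 0 0 0.014 0;1 0 0 0 0;0.4 0 0 0 0;0.4 0 0 0 0;0.4 0 0 -0.03 0;0.4 0 0 -0.06 0;0.4 0 0 0 0"}}

```text
time: 32.65
ee_pos: [0.6443, -0.015, 0.1634]
ee_rot: [1.0, 0.002, 0.004, 0.001]
contact_force: [-0.9, 0.2, 0.4]
width: 0.0255
```

```bash
python3 - <<'E'
from h import *
s=sensors.sense(); print(s['ee_pos'],s['width'])
im,p=cap("wrist","w21")
im,p=cap("side","s21"); crop(im,300,130,440,270,5,"c20"); crop(im,220,100,440,340,2.5,"c21")
E
```

```text
[ 0.64429853 -0.01496779  0.16338778] 0.025506881245170972
```

View pics/w21.png

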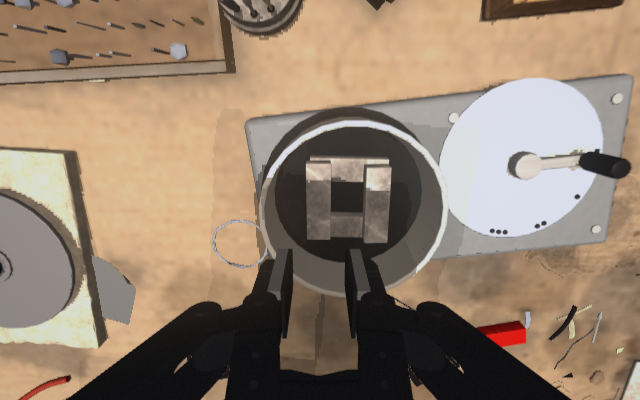

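View pics/c21.png

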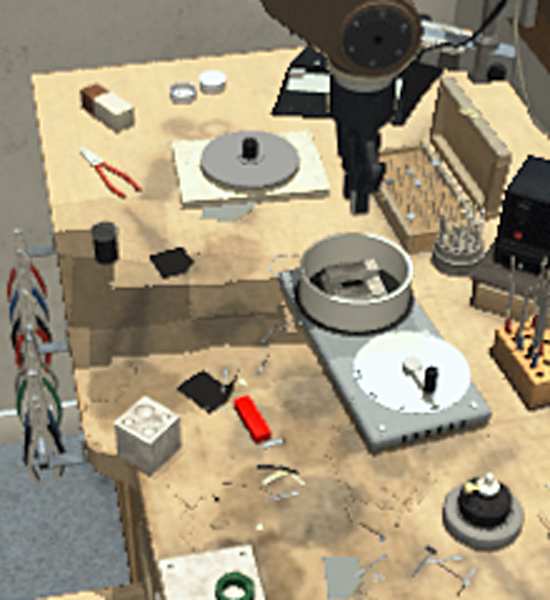

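```bash
python3 - <<'E'
from h import *
im,p=load("w21")
crop(im,245,100,465,310,3.5,"c22")
im,p=load("s21")
crop(im,330,180,400,245,10,"c23")
E
```

```text
(no output)
```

View pics/c22.png

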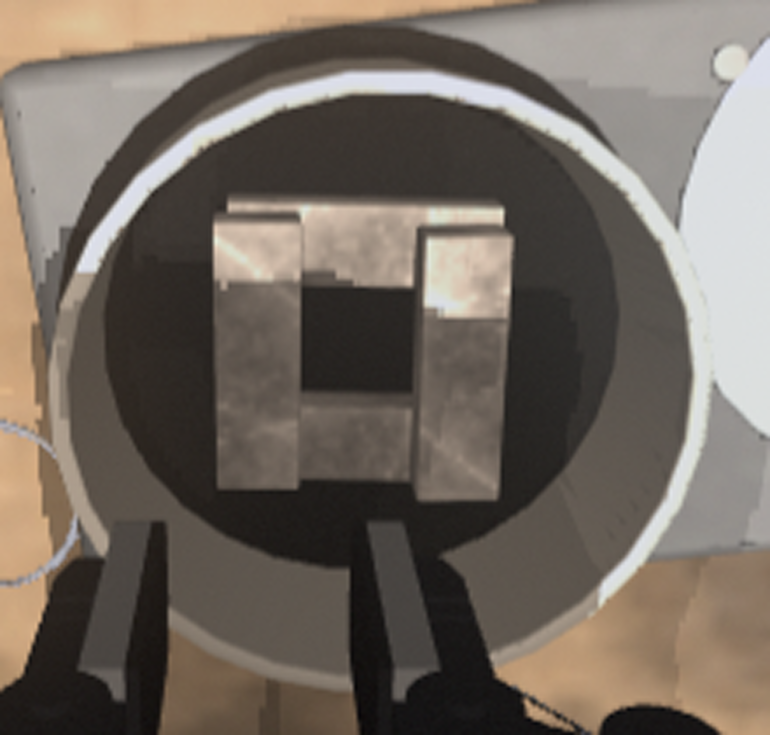

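View pics/c23.png

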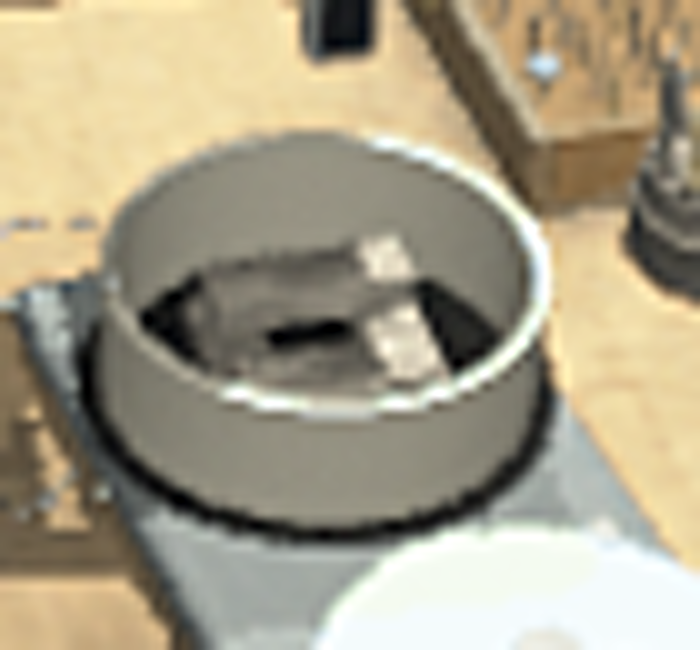

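```bash
python3 - <<'E'
from h import *
def fit(g):
    A=np.c_[2*g,np.ones(len(g))]; s=np.linalg.lstsq(A,(g**2).sum(1),rcond=None)[0]
    c=s[:2]; print(c.round(4),np.sqrt(s[2]+c@c).round(4))
im,p=load("w21")
fit(np.array([onz(p,245+a/3.5,100+b/3.5,.072)[:2] for a,b in [(370,70),(250,98),(120,200),(52,345),(600,148),(690,270),(712,380),(600,608),(330,690),(180,628),(500,670)]]))
im,p=load("s21")
fit(np.array([onz(p,330+a/10,180+b/10,.072)[:2] for a,b in [(103,275),(548,280),(325,412),(325,132),(460,385),(180,385)]]))
go([.5783,.275],-90)
E
```

```text
[ 0.6407 -0.0402] 0.0663
[ 0.6407 -0.0438] 0.0666
tool delta [-6.32e-02 -2.90e-01 -2.00e-04] yaw 0.2 j6 1.44
```

Emit:
{"api": "apply_moves", "payload": {"deltas": "0 -0.009 -0.0414 0 0;0 -0.009 -0.0414 0 0;0 -0.009 -0.0414 0 0;0 -0.009 -0.0414 0 0;0 -0.009 -0.0414 0 0;0 -0.009 -0.0414 0 0;0 -0.0092 -0.0416 0 0;0 0 0 0 0"}}

```text
time: 33.75
ee_pos: [0.5769, 0.2772, 0.1569]
ee_rot: [1.0, 0.003, -0.001, 0.0]
contact_force: [-0.7, -0.5, -0.1]
width: 0.0428
```

```bash
python3 - <<'E'
from h import *
s=sensors.sense(); print(s['ee_pos'],s['width'])
im,p=cap("wrist","w22")
go([.5783,.275],-90,.0515)
E
```

```text
[0.5769259 0.277244  0.1569017] 0.042848746747563074
tool delta [0.0011 0.0007 0.1055] yaw 0.3 j6 1.91
```

View pics/w22.png

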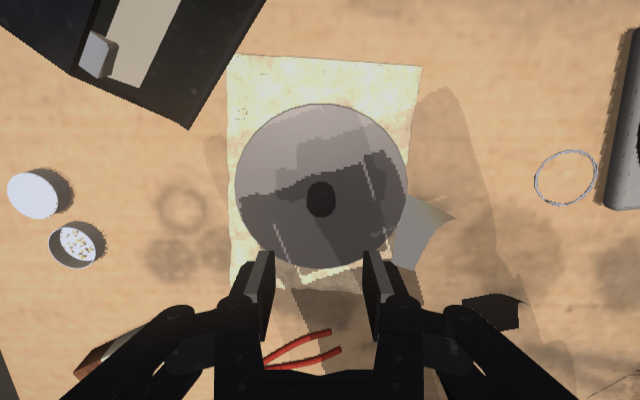

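```bash
python3 - <<'E'
from h import *
im,p=load("w22")
print(onz(p,321,204,.055)); g=[onz(p,*c,.029) for c in [(235,185),(408,185),(321,103),(321,268)]]; print(np.round(g,4), (g[0]+g[1])/2,(g[2]+g[3])/2)
E
```

```text
[0.57828031 0.27484657 0.055     ]
[[0.5844 0.3431 0.029 ]
 [0.5854 0.2054 0.029 ]
 [0.6477 0.2753 0.029 ]
 [0.5095 0.2739 0.029 ]] [0.58490282 0.27428122 0.029     ] [0.57858405 0.27463433 0.029     ]
```

Emit:
{"api": "apply_moves", "payload": {"deltas": "0 0.001 0.001 0.04 0;0 0 0 0.035 0;0 0 0 0.018 0;0 0 0 0.01 0;0 0 0 0 0;1 0 0 0 0;1 0 0 0 0;1 0 0 0 0;1 0 0 0 0", "force": 60}}

```text
time: 34.92
ee_pos: [0.5798, 0.2742, 0.0567]
ee_rot: [1.0, 0.002, 0.001, -0.0]
contact_force: [-0.3, -1.6, 6.6]
width: 0.0197
```

```bash
python3 - <<'E'
from h import *
s=sensors.sense(); print(s['ee_pos'],s['width'],jaw())
E
```

```text
[0.57977868 0.27416651 0.05666369] 0.019722952159813747 -89.78908298760854
```

Emit:
{"api": "apply_moves", "payload": {"deltas": "1 0 0 -0.02 0;1 0 0 -0.04 0;1 0 0 -0.05 0;1 0.0078 0.0392 0 0;1 0.0078 0.0392 0 0;1 0.0078 0.0392 0 0;1 0.0078 0.0392 0 0;1 0.0078 0.0392 0 0;1 0.0078 0.0392 0 0;1 0.0078 0.0392 0 0;1 0.0078 0.0392 0 0;1 0 0 0 0"}}

```text
time: 36.42
ee_pos: [0.6431, -0.0418, 0.1665]
ee_rot: [1.0, 0.0, 0.001, 0.0]
contact_force: [-0.5, 1.0, -1.6]
width: 0.02
```

```bash
python3 - <<'E'
from h import *
im,p=cap("wrist","w23"); im2,p2=cap("side","s23"); crop(im2,300,130,440,270,5,"c24")
s=sensors.sense(); print(s['ee_pos'],s['width'],jaw()); go([.642,-.0393],-90,.0985)
E
```

```text
[ 0.64257325 -0.03929591  0.16613293] 0.019470677672879248 -89.84287400506396
tool delta [-0.0006  0.      0.0676] yaw 0.2 j6 1.4
```

View pics/w23.png

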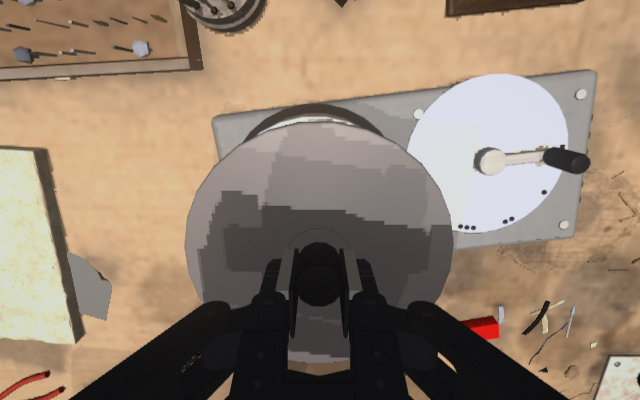

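View pics/c24.png

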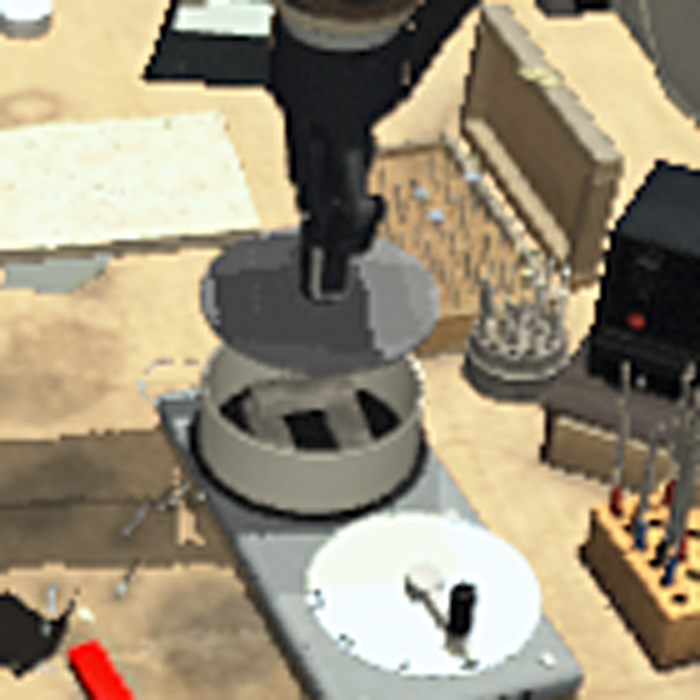

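Emit:
{"api": "apply_moves", "payload": {"deltas": "1 -0.0005 0 0.03 0;1 0 0 0.015 0;1 0 0 0.005 0;1 0 0 0.004 0;1 0 0 0.003 0;1 0 0 0 0"}}

```text
time: 37.28
ee_pos: [0.6423, -0.0394, 0.1085]
ee_rot: [1.0, 0.002, 0.0, 0.0]
contact_force: [-0.8, -0.2, -1.0]
width: 0.0201
```

Emit:
{"api": "apply_moves", "payload": {"deltas": "1 0 0 0.002 0;1 0 0 0.002 0;1 0 0 0.001 0;1 0 0 0 0"}}

```text
time: 37.78
ee_pos: [0.6423, -0.0394, 0.1047]
ee_rot: [1.0, 0.002, 0.001, 0.0]
contact_force: [-5.0, 0.8, 10.2]
width: 0.0197
```

Emit:
{"api": "apply_moves", "payload": {"deltas": "0 0 0 0 0;0 0 0 0 0;0 0 0 -0.03 0;0 0 0 -0.04 0;0 0 0 0 0"}}

```text
time: 38.4
ee_pos: [0.6434, -0.0395, 0.1761]
ee_rot: [1.0, 0.002, 0.003, 0.0]
contact_force: [-0.2, 0.5, -0.1]
width: 0.0424
```

```bash
python3 - <<'E'
from h import *
im,p=cap("wrist","w24"); im2,p2=cap("side","s24"); crop(im2,300,130,440,270,5,"c25")
s=sensors.sense(); print(s['ee_pos'],s['width'],jaw())
E
```

```text
[ 0.64208566 -0.03935038  0.17314018] 0.04278770447115459 -89.79974144368292
```

View pics/w24.png

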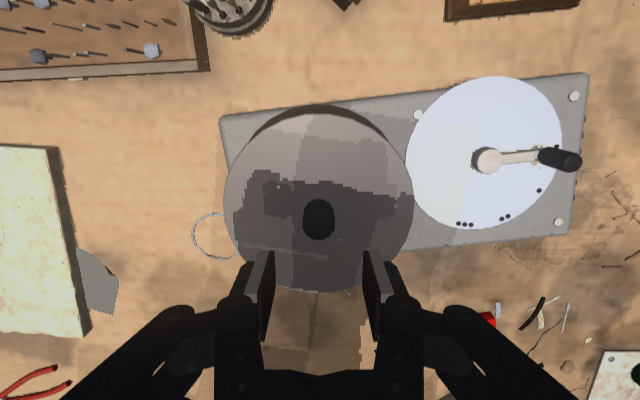

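View pics/c25.png

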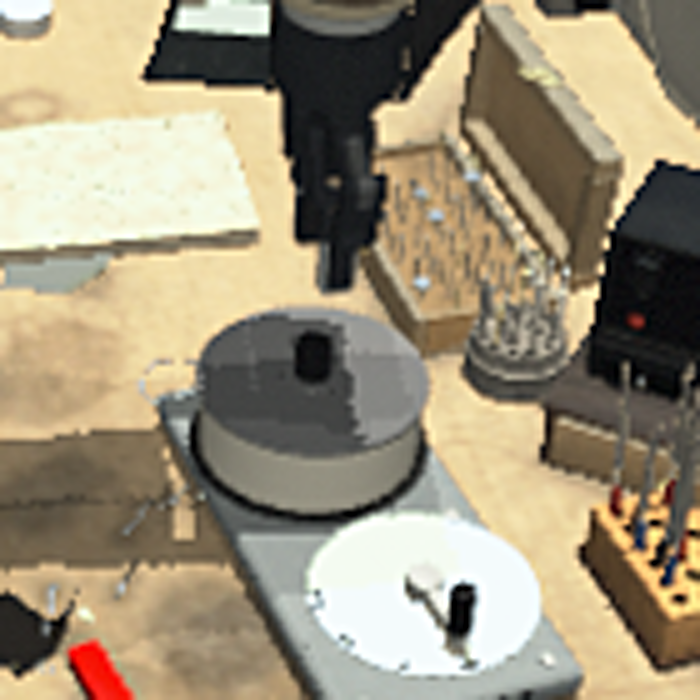

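Emit:
{"api": "apply_moves", "payload": {"deltas": "0 0.0067 0.036 0 0;0 0.0067 0.036 0 0;0 0.0067 0.036 0 0;0 0.0067 0.036 0 0;0 0.0067 0.036 0 0;0 0 0 0 -10.4;0 0 0 0 -10.4;0 0 0 0 -10.4;0 0 0 0 -10.4;0 0 0 0 -10.4;0 0 0 0 -10.4;0 0 0 0 0"}}

```text
time: 40.0
ee_pos: [0.676, -0.2191, 0.1718]
ee_rot: [0.855, 0.519, -0.001, -0.001]
contact_force: [0.8, -0.2, -0.8]
width: 0.0427
```

```bash
python3 - <<'E'
from h import *
im,p=cap("wrist","w25"); im2,p2=cap("side","s25")
s=sensors.sense(); print(s['ee_pos'],s['width'],jaw()); go([.6757,-.2195],-27.6,.058)
crop(im2,300,160,460,300,5,"c26")
E
```

```text
[ 0.67614387 -0.21916178  0.17232846] 0.04287160411109693 -27.645036891468166
tool delta [-5.000e-04 -1.000e-04  1.143e-01] yaw -0.0 j6 0.08
```

View pics/w25.png

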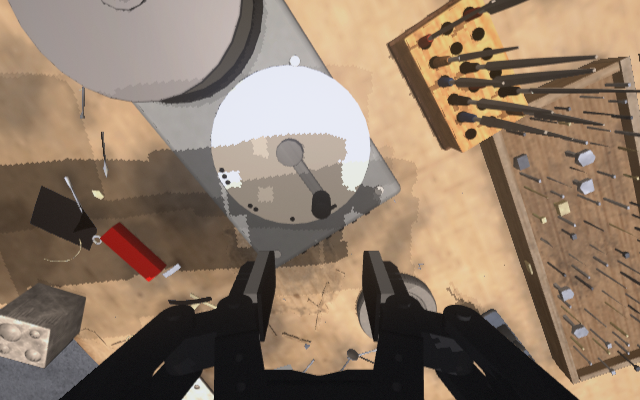

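```bash
python3 - <<'E'
from h import *
im,p=load("w25")
print(onz(p,320.5,208,.068),onz(p,290,152,.05), proj(p,[.6757,-.2195,.068]))
c,s=np.cos(.118),np.sin(.118)
for q in [0,.3,.6,.9,1.2]:
    d=.045*(-np.sin(q)*np.array([c,s])-np.cos(q)*np.array([-s,c])); k=np.array([.670,-.175])+d
    th=np.radians(-27.6); ty=np.array([np.cos(th),np.sin(th)]); tx=np.array([-np.sin(th),np.cos(th)])
    if q>0: print(q,k.round(4),"step dx dy",((k-k0)@tx).round(4),((k-k0)@ty).round(4))
    k0=k
E
```

```text
[ 0.6758249  -0.22175957  0.068     ] [ 0.67305651 -0.17734978  0.05      ] [318.93787311 205.51766069]
0.3 [ 0.6619 -0.2193] step dx dy -0.0058 -0.0121
0.6 [ 0.6491 -0.2149] step dx dy -0.002 -0.0133
0.9 [ 0.6383 -0.2069] step dx dy 0.002 -0.0133
1.2 [ 0.6303 -0.1961] step dx dy 0.0059 -0.0121
```

Emit:
{"api": "apply_moves", "payload": {"deltas": "0 -0.001 0 0.04 0;0 0 0 0.04 0;0 0 0 0.02 0;0 0 0 0.014 0;0 0 0 0 0;1 0 0 0 0;1 0 0 0 0;1 0 0 0 0;1 0 0 0 0", "force": 25}}

```text
time: 41.22
ee_pos: [0.6765, -0.2205, 0.0606]
ee_rot: [0.854, 0.519, 0.001, 0.001]
contact_force: [0.9, -0.5, 6.9]
width: 0.0138
```

Emit:
{"api": "apply_moves", "payload": {"deltas": "1 -0.003 -0.006 0 0;1 -0.0028 -0.0061 0 0;1 -0.0015 -0.0066 0 0;1 -0.0005 -0.0067 0 0;1 0.0005 -0.0067 0 0;1 0.0015 -0.0066 0 0;1 0.0028 -0.0061 0 0;1 0.0031 -0.006 0 0;1 0 0 0 0;1 0 0 0 0"}}

```text
time: 42.48
ee_pos: [0.6314, -0.1972, 0.0602]
ee_rot: [0.855, 0.519, 0.001, 0.001]
contact_force: [0.5, -4.1, 7.5]
width: 0.0142
```

```bash
python3 - <<'E'
from h import *
im,p=cap("wrist","w26"); im2,p2=cap("side","s26")
s=sensors.sense(); print(s['ee_pos'],s['width'],jaw())
crop(im2,300,130,440,270,5,"c27")
E
```

```text
[ 0.63141922 -0.19721694  0.06023791] 0.013520865864451313 -27.424518469906502
```

View pics/w26.png

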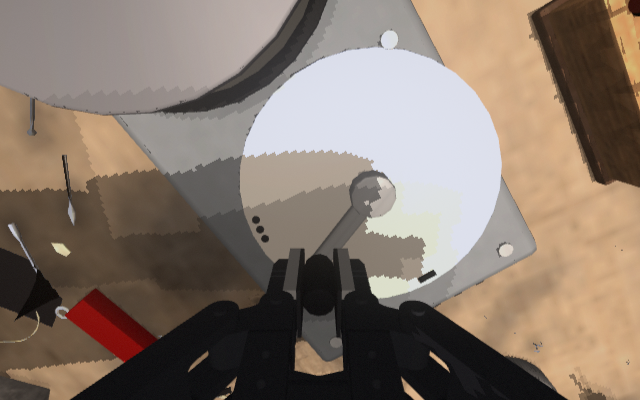

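View pics/c27.png

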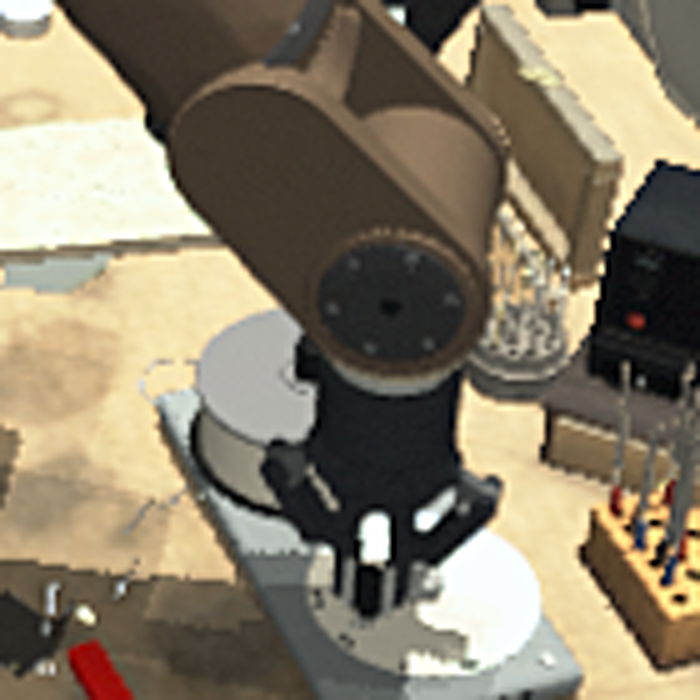

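Emit:
{"api": "apply_moves", "payload": {"deltas": "0.4 0 0 0 0;0.3 0 0 0 0;0.3 0 0 0 0;0.3 0 0 -0.03 0;0.3 0 0 -0.06 0;0.3 -0.03 0 -0.03 0;0.3 -0.03 0 0 0;0.3 0 0 0 0"}}

```text
time: 43.58
ee_pos: [0.6025, -0.2513, 0.1796]
ee_rot: [0.855, 0.519, 0.0, 0.0]
contact_force: [0.6, 0.3, -0.5]
width: 0.0298
```

```bash
python3 - <<'E'
from h import *
im,p=cap("wrist","w27"); im2,p2=cap("side","s27")
s=sensors.sense(); print(s['time'],s['ee_pos'],s['width'],jaw())
crop(im2,300,130,440,270,5,"c28")
crop(im,180,40,440,260,3,"c29")
E
```

```text
43.675 [ 0.60314622 -0.24971793  0.17899503] 0.029814075515246573 -27.429977548968512
```

View pics/w27.png

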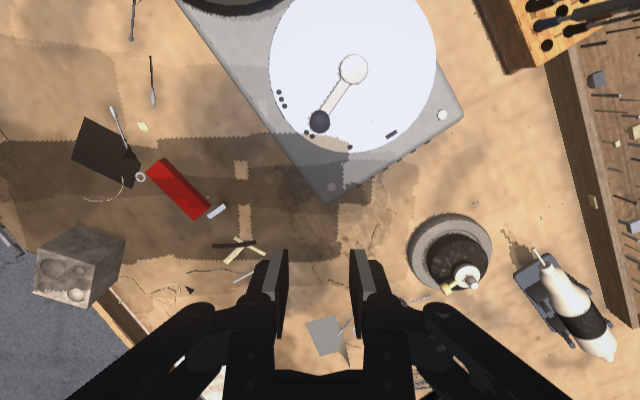

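View pics/c28.png

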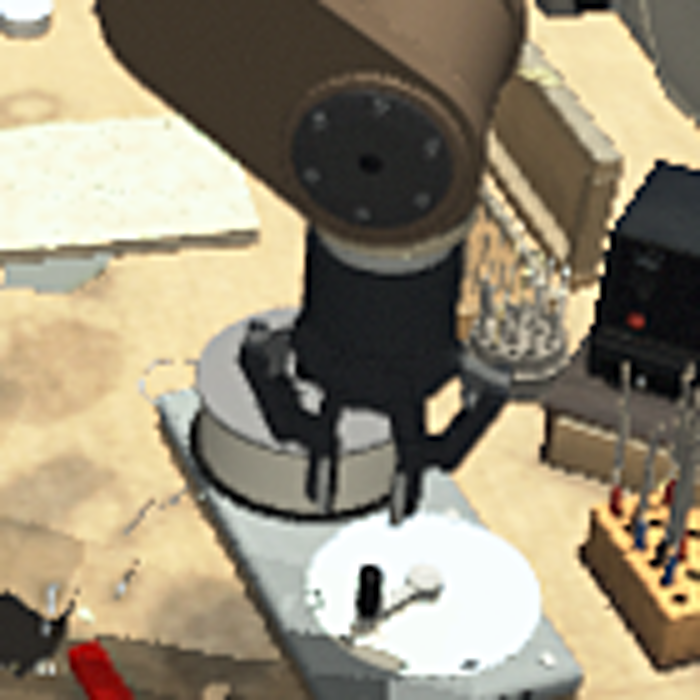

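View pics/c29.png

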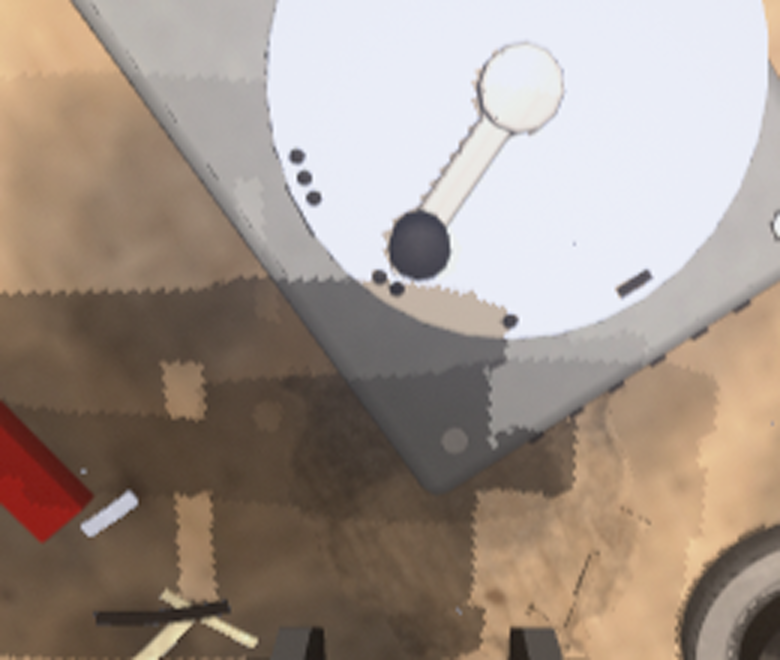

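```bash
python3 - <<'E'
from h import *
from scipy.optimize import least_squares
im,p=load("w27")
P=lambda a,b,z:onz(p,180+a/3,40+b/3,z)[:2]
q=np.array([.6,1.2,1.8]); m=np.array([P(510,321,.027),P(388,283,.027),P(305,177,.027)])
f=lambda v:(np.c_[v[0]+v[2]*np.cos(v[3]-q),v[1]+v[2]*np.sin(v[3]-q)]-m).ravel()
v=least_squares(f,[.67,-.175,.06,-1.45]).x; print(v,f(v).round(4))
for z in(.06,.068):
  k=P(419,245,z); d=k-v[:2]; print("knob",k,"r",np.hypot(*d),"q",v[3]-np.arctan2(d[1],d[0]))
k=P(419,245,.068); d=k-np.array([.6715,-.176]); print(np.hypot(*d), -1.4528-np.arctan2(d[1],d[0]))
E
```

```text
[ 0.66958218 -0.17984785  0.06037475 -1.45441536] [-0.     -0.      0.0001  0.     -0.     -0.    ]
knob [ 0.62994409 -0.19992863] r 0.04443440780292814 q 1.218261180921617
knob [ 0.63029154 -0.19919373] r 0.043795180372469045 q 1.2296453307847084
0.04728727396343177 1.1761457910126676
```

Emit:
{"api": "apply_moves", "payload": {"deltas": "0.3 -0.03 0 -0.04 0;0.3 -0.05 0 -0.03 0;0.3 -0.05 0 0 0;0.3 0 0 0 0;0.3 0 0 0 0"}}

```text
time: 44.3
ee_pos: [0.5438, -0.3644, 0.2487]
ee_rot: [0.854, 0.52, -0.0, -0.001]
contact_force: [-0.1, 0.2, -0.3]
width: 0.03
```

```bash
python3 - <<'E'
from h import *
im2,p2=cap("side","s28"); s=sensors.sense(); print(s['time'],s['ee_pos'],s['contact_force'])
crop(im2,220,100,440,340,2.5,"c30")
for n,u,v,z in [("knobtop",362,197,.103),("canister",262,190,.047),("block",279,264,.05),("burner",411,305,.01)]: pass
a=cv2.imread("pics/s1.png"); d=cv2.absdiff(a,im2).max(2)
for n,(x,y,w,h) in dict(pot=(250,183,26,26),block=(262,252,35,42),lamp=(392,285,42,40)).items(): print(n,d[y:y+h,x:x+w].mean())
E
```

```text
44.35 [ 0.5440631  -0.36405333  0.24877629] [ 0.34222563  0.53069489 -0.56203945]
pot 27.40828402366864
block 45.849659863945575
lamp 14.154166666666667
```

View pics/c30.png

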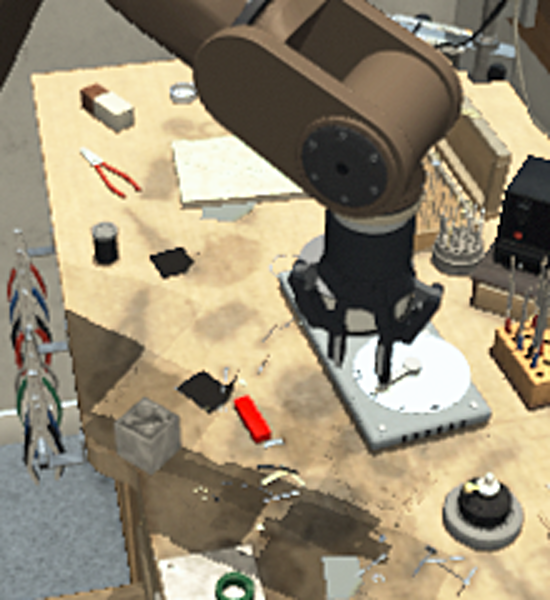

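```bash
python3 - <<'E'
from h import *
im2,p2=cap("scene","sc28"); crop(im2,200,90,480,310,2.7,"c31")
E
```

```text
(no output)
```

View pics/c31.png

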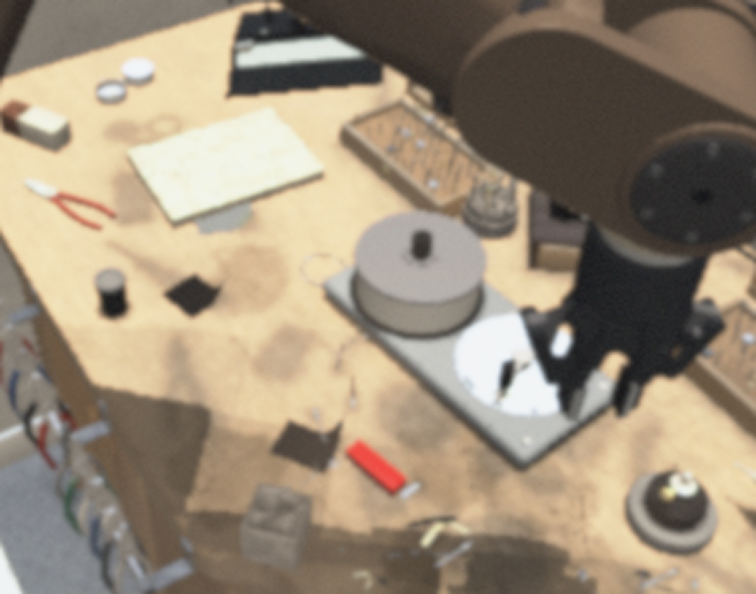

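The scene view shows the lid flat and centred on the bowl, crop (420,260). The lever is at the two-stud side, the bystanders are in place, no steel bar is left on the bench, and the arm is clear.

```bash
python3 - <<'E'
from bench import arm
print(arm.sign_off())
E
```

```text
the job is handed in; nothing more can be done
None
```

The job is done and handed in at about 44 s of the 210 s allowed; `sign_off` gave no verdict.

I did the steps in the order asked:
- **Lever to stop:** I pushed it back until it met the hard stop, at about 15 N.
- **Lid off:** I laid the lid flat, knob up, on the middle of the soldering board.
- **Bars:** I put all four steel bars in the bowl, two on the floor and two across them. The red one stayed on the bench.
- **Lid on:** I set it back on the rim. Contact came at the expected height.
- **Lever to two studs:** I turned it there and let go.

**Last checks:**
- **Lever:** it measured about 1.22 rad from the stud marks, and 1.18 rad with a second estimate of the pivot. Both are inside 1.08–1.32.
- **Lid:** the side and scene views show it flat and centred on the bowl. I did not measure its centring after release.
- **Bars:** all four were inside, below the rim, when last seen just before the lid went on.
- **Bystanders:** the bead pot, steel block and lamp look unmoved by eye. A pixel comparison I tried told nothing, because the arm's shadow had changed.
- **Arm:** it was clear of everything, with contact force near zero.

**Disagreement:** two views put the bowl centre at y = −0.040 and −0.044 m, and the lid's starting position gave −0.039 m. I placed the lid at −0.039 m.

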